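# Balance the miniature vanity on a photo turntable and give it one full turn

### The job

Stand the pink vanity upright on the floor of the empty half of the shallow cardboard crate on the turntable, opposite the pewter tray, setting it down gently so that the crate stays balanced in the middle of its small hub. Then, for the all-round photographs, turn the loaded turntable anticlockwise (seen from above), without spinning it fast: its tall peg starts just short of the fixed pointer, and must pass the pointer, go once all the way round and stop lined up with the pointer the second time. Do not tip the crate or shift it on the hub, leave the pewter tray in its end, and leave the lampshade and the spokeshave alone.

Things in the scene. Friction and masses are not known exactly. Their poses are not given: they have to be found in the camera images.
- vanity: Pink painted dollhouse vanity, 44 deep (x) x 66 wide (y) x 78 mm high, about 120 g. Origin: centre of its underside. z up, front (drawers) towards its -x. The table part is 42 mm high; above it stands an upright mirror panel 8 mm thick (x), 48 mm wide (y), from z = 42 to 78 mm, its mid-plane 10 mm towards +x from the origin: it can be pinched across its thickness from above.
- crate: Light open cardboard crate (about 80 g), 170 (x) x 95 (y) x 20 mm high outside, walls and floor 3 mm. Origin: centre of its underside. It lies loose, level and centred on the turntable's round rubber-topped hub, only 68 mm across, so a weight or push well outside the hub tips it. The pewter tray lies in its -x half; its +x half is empty: a vanity origin about 40 mm to +x of the crate's origin, with vanity x along crate x either way round, sits evenly.
- pewter: Pewter serving tray miniature, 50 (x) x 68 (y) x 9 mm (12 mm with its small handles), about 100 g, lying loose in the -x half of the crate. Origin: centre of its underside.
- hub (a point): Point on the turntable's upright axis, at the top of the hub, where the crate rests; 54 mm above the desk; does not turn. The turntable's white laminate disc is 280 mm across, top 32 mm above the desk, on a fixed round steel base 320 mm across.
- peg_top (a point): Centre of the top of the upright aluminium peg (18 mm diameter, 106 mm tall above the disc, top 138 mm above the desk) fixed on the disc 125 mm from its axis; it goes round with the disc. Push it sideways to turn the disc.
- pointer (a point): Top centre of the fixed steel pointer block (30 x 14 mm, 42 mm above the desk) on the base just outside the disc, 161 mm from the axis.
- wheel (a joint): Turntable angle in rad, positive anticlockwise seen from above, counting on past a turn. 0 = peg in line with the pointer (the same direction from the axis); 6.283 = in line again after one full turn. It begins between -0.8 and -0.2. Stiff bearing (about 0.12 N m, some 1 N at the peg): it stays where it is left, with hardly any coasting.
- lampshade: Bystander: glass lampshade, 88 mm diameter, 75 mm high, standing on the desk. Origin: centre of its underside.
- spokeshave: Bystander: steel spokeshave lying on the desk, 240 mm long (along its y), 40 mm wide, 34 mm high. Origin: centre of its underside.

How it is judged:
By the outcome, as a careful person would: the job done as asked, in the order asked, and still so for the second after the job is handed in, with the robot touching nothing.
It also fails if it takes over 72 s, if anything falls off the work surface, if the arm or the gripper's body presses on something with over 40 N, if the wrist force passes 120 N, or if a joint passes its speed limit or range.

### The arm

A 6-joint arm with a two-finger parallel gripper is mounted at the origin on the work surface. World frame = base frame: x ahead of the robot, y to its left, z up, the work surface at z = 0. Lengths are in m, angles in rad, forces in N, time in s.
With the tool pointing down it reaches from about 0.25 to 0.775 m from the base axis. Payload 4 kg.
Tool frame: the origin (TCP) lies at the centre of the arm's flange, where the gripper is bolted on; the fingertips stand ahead of it and the grasp point (between the pads) lies 180 mm ahead of it (robot.tcp_to_tips is the z of the fingertips in the tool frame, in m); z points along the fingers, y is the direction in which the jaws open and shut (so a half turn about z gives the same grasp; the last joint's range is limited). The gripper opens to 94 mm and grips with 3 to 60 N. Pads are 16 mm wide; open, the fingers measure 119 mm over their backs; the gripper's body (75 mm by 177 mm) begins 78 mm behind the grasp point.
Start: joints at [-1.337, 0.087, 1.371, -0, 1.684, -0.103], TCP at [0.182, -0.519, 0.405] pointing down, gripper open.
Joint ranges: [-3.1, 3.1], [-0.76, 2.03], [0.27, 2.55], [-1.08, 4.22], [0.17, 2.65], [-2.57, 2.57]. Speed limits (rad/s): [2.79, 2.79, 3.14, 3.14, 3.14, 3.14].

### API

Orientations are given as [roll, pitch, yaw] about the fixed x, y, z axes, in that order (R = Rz(yaw) Ry(pitch) Rx(roll)).
In Python, from bench import robot gives the robot as it stands.
- The arm moves only by the tool move_arm, never from a script. Its argument "increments" is a list that holds one entry, the list of rows, each a list of 7 numbers: the opening, from 0 (shut) to 1 (fully open), then the shift along the tool's x, y, z as a fraction of full scale, then the turn, a rotation vector about the tool's x, y, z as a fraction of full scale. In form: [[[jaw, dx, dy, dz, rx, ry, rz], ...]]. A call has 1 to 8 rows; each row is the pose to reach, as a shift and turn from the pose commanded when the call began, along the tool's axes at that moment; what a row does not reach only later rows make up. Full scale, the value 1, is 0.1 m for a shift and pi/2 rad for a turn. A row lasts 1/12 s, in which the tool goes at most 41.7 mm and 7.16 degrees, less where a joint would pass 70% of its speed; a pose out of reach is approached as far as the arm can. A call with a number of a shift or a turn outside -1 to 1 is refused whole. A call with a gripper value outside its range is refused whole. The fingers move at their own pace and stop on an object; the grip force is fixed at half the most. Time passes only in rows, so rows that repeat a pose let the fingers close. It gives the time, the measured TCP pose, the force and the opening at its end, in the units of the state.
- robot.get_obs(): the state, without advancing time (a new reading comes with each control period).
- robot.snapshot(name): name is "scene" or "side" or "wrist"; returns (picture, depth): 400x640x3 uint8, red, green, blue; 400x640 float32, m along the optical axis (not along the pixel's ray), 0 where there is no reading.
- robot.camera_params(name): a dict with "mtx" (3x3 intrinsics, pixels), "R" (3x3) and "t" (3): a world point X has camera coordinates R X + t. Camera axes: x right, y down, z forward; pixel columns grow to the right and rows downward; lengths in m; the calibration is good to about 2 mm. A picture is of the moment at which its call begins: read the wrist's pose just before it. camera_params takes no time and is no camera call; for the wrist camera it gives the pose at the moment of the call.
- robot.close_job(): hands the job in, once; it reports no verdict.
The state is a dict: "time": time; "joint_positions": joint angles; "qvel": joint speeds; "joint_torque": joint torques, N m; "tool_pos": TCP position; "ee_rot": TCP orientation; "wrist_force": force on the tool from outside, world axes, zero at the start; "wrist_torque": the same for the moment, N m; "width": finger opening in m.
Only numpy, scipy, OpenCV 4.12 (cv2) and the standard library are available. Lean on these libraries where they do the work, as an engineer would, in place of code of your own. Each camera call takes 0.05 s, during which the arm holds its last target.

## Working session

There is one attempt and no reset: what is moved stays moved. The work goes in short steps, Python scripts to look and compute and a tool call to move; the robot and the scene stay as the last step left them, time stands still between calls to the robot, and variables do not carry over. Pictures are saved under pics/ and viewed, and the job is handed in when it is done.

Besides the shell and the picture viewer there is one more tool, called after "Call:" by a JSON object that holds its "op" and its "data", one argument or row to a line. move_arm: Moves the arm, as the interface text tells. Its arguments: {"type":"object","properties":{"increments":{"type":"array","items":{"type":"array","items":{"type":"array","items":{"type":"number","minimum":-1,"maximum":1}}}}},"required":["increments"]}

```bash
mkdir -p pics; ls; python3 - <<'E'
from bench import robot
import cv2,numpy as np
o=robot.get_obs();print(o)
for n in ["scene","side"]:
    p,d=robot.snapshot(n); cv2.imwrite(f"pics/{n}0.png",p[:,:,::-1]); np.save(f"pics/{n}0d.npy",d); np.save(f"pics/{n}0p.npy",p)
    c=robot.camera_params(n); print(n,c); np.savez(f"pics/{n}cam.npz",**c)
print(robot.tcp_to_tips)
E
```

```text
pics
{'time': 0.0, 'joint_positions': array([-1.33706558e+00,  8.79536575e-02,  1.37222613e+00, -3.77106966e-05,
        1.68360561e+00, -1.03119710e-01]), 'qvel': array([-0.00028104, -0.00182689, -0.00148309,  0.00104684, -0.00026088,
       -0.00023729]), 'joint_torque': array([ 4.87512661e-04, -3.40184534e+01, -3.02424896e+01,  7.16604455e-02,
        3.29980475e-02, -1.78674113e-04]), 'tool_pos': array([ 0.18173833, -0.51898963,  0.40351871]), 'ee_rot': array([-3.13940771e+00, -1.88432503e-04,  3.36846043e-01]), 'wrist_force': array([ 0.0566139 , -1.28308872,  0.29501833]), 'wrist_torque': array([ 0.03486691,  0.01410696, -0.02345926]), 'width': 0.09395063084557519}
scene {'mtx': array([[467.12059136,   0.        , 317.98730416],
       [  0.        , 467.12059136, 190.04658394],
       [  0.        ,   0.        ,   1.        ]]), 'R': array([[ 0.29577666,  0.95524542, -0.00472713],
       [ 0.71185064, -0.22370784, -0.66575031],
       [-0.63701243,  0.19354839, -0.74615962]]), 't': array([-0.12793613, -0.34959038,  1.73366473])}
side {'mtx': array([[488.31127392,   0.        , 314.28569789],
       [  0.        , 488.31127392, 210.72600623],
       [  0.        ,   0.        ,   1.        ]]), 'R': array([[ 0.75954062, -0.65007365, -0.02241168],
       [-0.40947617, -0.45108941, -0.79299912],
       [ 0.50539817,  0.6114921 , -0.6088104 ]]), 't': array([-0.45932136,  0.28658204,  1.31145131])}
0.1992
```

View pics/scene0.png

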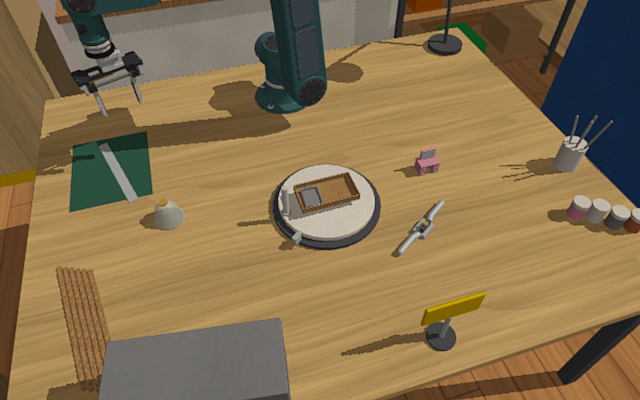

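View pics/side0.png

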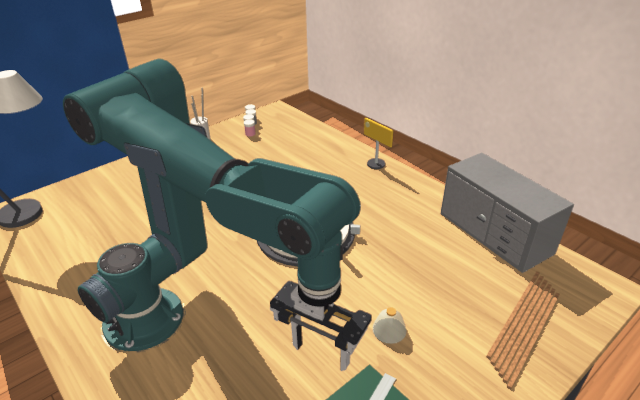

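The scene view shows the turntable at about (327,205), the peg at (285,200), the pointer at (297,238), the vanity at (428,160), the spokeshave at (420,228) and the lampshade at (168,215). In the side view the arm hides the turntable. Next I'll measure from an enlarged picture and the depth.

```bash
cat > h.py <<'E'
import numpy as np,cv2
def load(n): return dict(np.load(f"pics/{n}cam.npz"))
def back(c,d):
    v,u=np.indices(d.shape); K=c['mtx']
    X=np.stack([(u-K[0,2])/K[0,0]*d,(v-K[1,2])/K[1,1]*d,d],-1)
    return (X-c['t'])@c['R']
def ray(c,u,v,z):
    r=c['R'].T@np.linalg.solve(c['mtx'],[u,v,1.]); o=-c['R'].T@c['t']
    return o+r*(z-o[2])/r[2]
def proj(c,X):
    q=c['mtx']@(c['R']@np.array(X)+c['t']); return q[:2]/q[2]
E
python3 - <<'E'
from h import *
p=np.load("pics/scene0p.npy");d=np.load("pics/scene0d.npy");c=load("scene")
im=p[140:260,255:455,::-1];cv2.imwrite("pics/crop0.png",cv2.resize(im,None,fx=4,fy=4,interpolation=cv2.INTER_CUBIC))
P=back(c,d)
for (u,v) in [(350,120),(350,230),(330,175),(285,215)]: print(u,v,P[v,u].round(4),d[v,u])
hsv=cv2.cvtColor(p,cv2.COLOR_RGB2HSV)
# disc points by height
Z=P[...,2]; m=(abs(Z-.032)<.004)&(d>0); m[:150]=0;m[260:]=0;m[:,:260]=0;m[:,390:]=0
Q=P[m];print("disc",len(Q),Q.mean(0),Q.min(0),Q.max(0))
pk=((hsv[...,0]>165)|(hsv[...,0]<4))&(hsv[...,1]>60)&(hsv[...,2]>120);pk[:130]=0;pk[190:]=0;pk[:,:400]=0;pk[:,460:]=0
Q=P[pk&(d>0)];print("van",len(Q),Q.min(0),Q.max(0))
top=Q[Q[:,2]>.05];print("mirror",top.mean(0),len(top));print(top.round(3))
E
```

```text
350 120 [ 0.2039  0.1885 -0.0009] 1.6409228
350 230 [0.6811 0.0148 0.0341] 1.277257
330 175 [0.4662 0.0279 0.0326] 1.4178299
285 215 [ 0.5781 -0.1419  0.0355] 1.3114758
disc 3367 [ 0.57886783 -0.01604422  0.03226919] [ 0.41179621 -0.15296673  0.02800371] [0.69272024 0.12400601 0.03599794]
van 236 [ 0.42580272  0.29747206 -0.00051184] [0.53063526 0.40580563 0.08280672]
mirror [0.49677341 0.33088773 0.07679717] 32
[[0.492 0.344 0.078]
 [0.491 0.348 0.076]
 [0.495 0.349 0.08 ]
 [0.496 0.352 0.079]
 [0.49  0.332 0.076]
 [0.497 0.33  0.083]
 [0.496 0.335 0.08 ]
 [0.496 0.338 0.079]
 [0.496 0.342 0.079]
 [0.495 0.346 0.077]
 [0.499 0.346 0.08 ]
 [0.501 0.349 0.081]
 [0.491 0.314 0.078]
 [0.493 0.317 0.078]
 [0.493 0.32  0.078]
 [0.497 0.321 0.081]
 [0.497 0.324 0.08 ]
 [0.498 0.327 0.08 ]
 [0.498 0.33  0.08 ]
 [0.501 0.332 0.082]
 [0.5   0.336 0.08 ]
 [0.497 0.342 0.076]
 [0.499 0.306 0.083]
 [0.494 0.313 0.077]
 [0.497 0.314 0.079]
 [0.496 0.318 0.077]
 [0.499 0.32  0.079]
 [0.499 0.323 0.078]
 [0.499 0.31  0.078]
 [0.502 0.352 0.064]
 [0.502 0.351 0.052]
 [0.501 0.308 0.05 ]]
```

View pics/crop0.png

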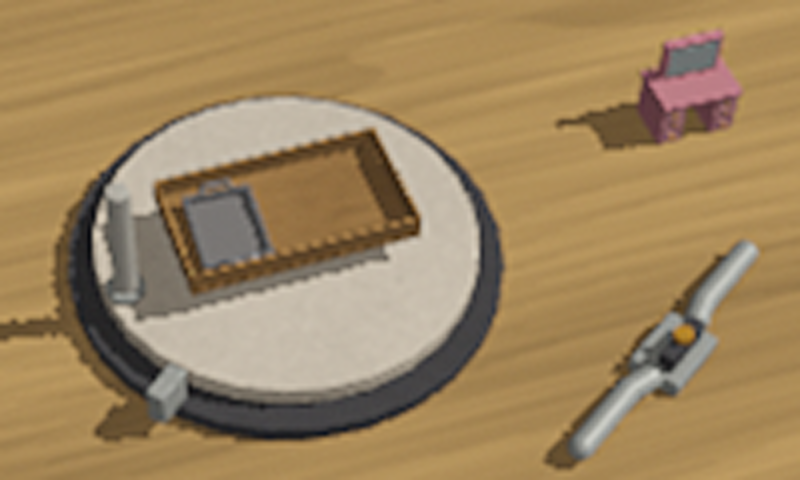

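```bash
python3 - <<'E'
from h import *
from bench import robot
c=load("scene")
for nm,z,pts in [("crate",.074,[(157,185),(375,132),(418,220),(193,290)]),("peg",.138,[(119,190)]),("pointer",.042,[(172,375)]),("mirror top",.078,[(665,42),(722,33)]),("vantab",.042,[(645,82),(660,108),(740,92)]),("spoke",.02,[(578,450),(750,248)])]:
    for u,v in pts: print(nm,ray(c,255+u/4-.4,140+v/4-.4,z).round(4))
p=np.load("pics/scene0p.npy");hsv=cv2.cvtColor(p,cv2.COLOR_RGB2HSV)
m=((hsv[...,1]<50)&(hsv[...,2]>150)).astype(np.uint8);m[:150]=0;m[250:]=0;m[:,:265]=0;m[:,:276]=0;m[:,385:]=0
cs,_=cv2.findContours(m,0,1);k=max(cs,key=cv2.contourArea);h=cv2.convexHull(k)
W=np.array([ray(c,*q[0],.032)[:2] for q in h]);A=np.c_[2*W,np.ones(len(W))];s=np.linalg.lstsq(A,(W**2).sum(1),rcond=None)[0]
print("disc c",s[:2],"r",np.sqrt(s[2]+s[0]**2+s[1]**2))
w=robot.camera_params("wrist");print(w['mtx'][0],-w['R'].T@w['t'],w['R'])
E
```

```text
crate [ 0.5131 -0.0967  0.074 ]
crate [0.5104 0.0693 0.074 ]
crate [0.6    0.0692 0.074 ]
crate [ 0.6134 -0.0987  0.074 ]
peg [ 0.5668 -0.1346  0.138 ]
pointer [ 0.6549 -0.1262  0.042 ]
mirror top [0.4907 0.3104 0.078 ]
mirror top [0.4946 0.3563 0.078 ]
vantab [0.4939 0.2982 0.042 ]
vantab [0.5231 0.297  0.042 ]
vantab [0.5258 0.3631 0.042 ]
spoke [0.7796 0.119  0.02  ]
spoke [0.6546 0.3101 0.02  ]
disc c [ 0.55558924 -0.01724329] r 0.14366530847046854
[305.35171822   0.         323.08955309] [ 0.2572825  -0.49235952  0.38362551] [[ 0.3295145  -0.94414762 -0.00233781]
 [-0.90708889 -0.31726573  0.27664456]
 [-0.26193501 -0.08903779 -0.96096947]]
```

Call:
{"op": "move_arm", "data": {
  "increments": [
    [[1,0.15,-0.1,-0.01,0,0,0],[1,0.4,-0.26,-0.03,0,0,0],[1,0.64,-0.42,-0.04,0,0,0],[1,0.88,-0.58,-0.06,0,0,0]]
  ]
}}

```text
time: 0.43
tool_pos: [0.246, -0.4344, 0.4098]
ee_rot: [-3.14, -0.0, 0.336]
wrist_force: [0.6, 0.1, -0.6]
width: 0.0942
```

Call:
{"op": "move_arm", "data": {
  "increments": [
    [[1,0.22,-0.145,-0.02,0,0,0],[1,0.44,-0.29,-0.03,0,0,0],[1,0.66,-0.435,-0.05,0,0,0],[1,0.88,-0.58,-0.06,0,0,0]]
  ]
}}

```text
time: 0.77
tool_pos: [0.3101, -0.3503, 0.4164]
ee_rot: [-3.141, 0.0, 0.337]
wrist_force: [0.6, -0.2, 0.7]
width: 0.0937
```

Call:
{"op": "move_arm", "data": {
  "increments": [
    [[1,0.22,-0.145,-0.02,0,0,0],[1,0.44,-0.29,-0.03,0,0,0],[1,0.66,-0.435,-0.05,0,0,0],[1,0.88,-0.58,-0.06,0,0,0]]
  ]
}}

```text
time: 1.1
tool_pos: [0.3739, -0.2664, 0.4224]
ee_rot: [-3.141, 0.0, 0.337]
wrist_force: [-0.1, -0.2, 0.5]
width: 0.0937
```

Call:
{"op": "move_arm", "data": {
  "increments": [
    [[1,0.22,-0.145,-0.02,0,0,0],[1,0.44,-0.29,-0.03,0,0,0],[1,0.66,-0.435,-0.05,0,0,0],[1,0.88,-0.58,-0.06,0,0,0]]
  ]
}}

```text
time: 1.43
tool_pos: [0.4378, -0.1826, 0.4284]
ee_rot: [-3.141, 0.0, 0.337]
wrist_force: [-0.4, -0.2, -0.1]
width: 0.094
```

Call:
{"op": "move_arm", "data": {
  "increments": [
    [[1,0.25,-0.16,-0.02,0,0,0.05],[1,0.5,-0.32,-0.03,0,0,0.1],[1,0.7,-0.45,-0.05,0,0,0.16],[1,0.88,-0.58,-0.06,0,0,0.214],[1,0.88,-0.58,-0.06,0,0,0.214],[1,0.88,-0.58,-0.06,0,0,0.214]]
  ]
}}

```text
time: 1.93
tool_pos: [0.5015, -0.0993, 0.434]
ee_rot: [3.141, 0.002, 0.004]
wrist_force: [-0.4, -0.5, 0.1]
width: 0.094
```

```bash
cat >> h.py <<'E'
def snap(n,tag,robot):
    o=robot.get_obs(); c=robot.camera_params(n); p,d=robot.snapshot(n)
    f=f"pics/{n}{tag}"; cv2.imwrite(f+".png",p[:,:,::-1]); np.save(f+"p.npy",p);np.save(f+"d.npy",d);np.savez(f+"cam.npz",**c)
    print("t",round(o['time'],2),o['tool_pos'].round(4),o['ee_rot'].round(4),o['wrist_force'].round(2),o['width'].round(4))
    return p,d,c
E
python3 -c "
from h import *
from bench import robot
snap('wrist','1',robot)"
```

```text
Traceback (most recent call last):
  File "h.py", line 15, in snap
    print("t",round(o['time'],2),o['tool_pos'].round(4),o['ee_rot'].round(4),o['wrist_force'].round(2),o['width'].round(4))
                                                                                                       ^^^^^^^^^^^^^^^^
AttributeError: 'float' object has no attribute 'round'
```

View pics/wrist1.png

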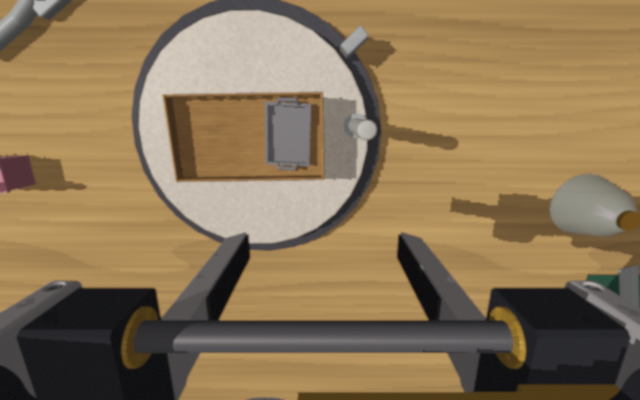

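The wrist view shows the disc centred near (258,122), with the crate rim spanning (165–324, 93–181). The pewter tray is at its right-hand end. The peg top is at (366,128), the pointer at (354,40) and the vanity at the left edge.

```bash
sed -i "s/o\['width'\].round(4)/round(o['width'],4)/" h.py
python3 - <<'E'
from h import *
n='wrist1';c=load(n);p=np.load(f"pics/{n}p.npy");d=np.load(f"pics/{n}d.npy")
cv2.imwrite("pics/crop1.png",cv2.resize(p[20:200,125:395,::-1],None,fx=2.9,fy=2.9,interpolation=cv2.INTER_CUBIC))
P=back(c,d)
for u,v in [(230,225),(220,60),(290,70),(290,135),(366,128),(354,40),(215,140)]: print((u,v),P[v,u].round(4))
hsv=cv2.cvtColor(p,cv2.COLOR_RGB2HSV)
m=((hsv[...,1]<60)&(hsv[...,2]>150)).astype(np.uint8);m[252:]=0;m[:,:130]=0;m[:,350:]=0
cs,_=cv2.findContours(m,0,1);k=max(cs,key=cv2.contourArea);h=cv2.convexHull(k);h=[q[0] for q in h if q[0][0]<345 and not(q[0][1]>225 and q[0][0]>235)]
W=np.array([ray(c,*q,.032)[:2] for q in h]);A=np.c_[2*W,np.ones(len(W))];s=np.linalg.lstsq(A,(W**2).sum(1),rcond=None)[0]
print("disc c",s[:2],"r",np.sqrt(s[2]+s[0]**2+s[1]**2))
E
```

```text
(230, 225) [0.4381 0.0245 0.0322]
(220, 60) [0.6398 0.0198 0.0312]
(290, 70) [ 0.6293 -0.0605  0.0321]
(290, 135) [ 0.5575 -0.0614  0.0594]
(366, 128) [ 0.569  -0.1368  0.1374]
(354, 40) [ 0.6589 -0.1327  0.0415]
(215, 140) [0.5514 0.0253 0.0567]
disc c [ 0.55170748 -0.01336875] r 0.1389993544592227
```

View pics/crop1.png

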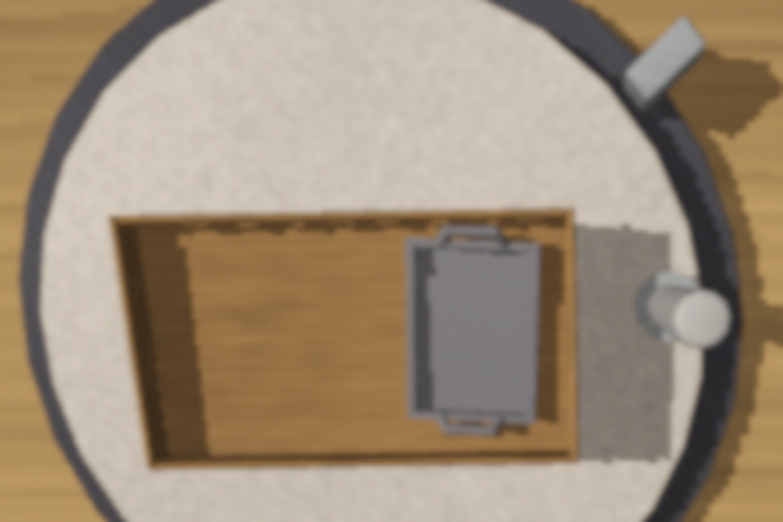

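```bash

python3 - <<'E'
from h import *
n='wrist1';c=load(n)
f=lambda a,b:(125+a/2.9-.3,20+b/2.9-.3)
C=np.array([ray(c,*f(*q),.074) for q in [(111,217),(574,209),(577,461),(150,466)]]);print(C.round(4),C.mean(0))
for e in (0,2): v=C[e]-C[e+1] if e==0 else C[3]-C[2]; print(np.linalg.norm(v),np.degrees(np.arctan2(v[1],v[0])))
T=np.array([ray(c,*f(*q),.066) for q in [(407,238),(540,240),(536,422),(410,417)]]);print("tray",T.round(4),T.mean(0))
peg=ray(c,*f(701,318),.138);print("peg",peg);pt=np.array([ray(c,*f(*q),.042) for q in [(684,17),(704,40),(648,92),(627,75)]]);print("ptr",pt.round(4),pt.mean(0))
for h in [C.mean(0)[:2],np.array([.5517,-.0134]),np.array([.5556,-.0172])]:
    a=peg[:2]-h;b=pt.mean(0)[:2]-h;print(np.linalg.norm(a),np.linalg.norm(b),np.arctan2(a[1],a[0]),np.arctan2(b[1],b[0]))
E
```

```text
[[ 0.5998  0.0695  0.074 ]
 [ 0.603  -0.0984  0.074 ]
 [ 0.5101 -0.0999  0.074 ]
 [ 0.5076  0.0674  0.074 ]] [ 0.55511878 -0.01533966  0.074     ]
0.16798085755168993 91.1093021338121
0.1672906719082365 90.86670515312798
tray [[ 0.5931 -0.0361  0.066 ]
 [ 0.5926 -0.0857  0.066 ]
 [ 0.5241 -0.0836  0.066 ]
 [ 0.5259 -0.0339  0.066 ]] [ 0.55891956 -0.05982392  0.066     ]
peg [ 0.5679087  -0.13718946  0.138     ]
ptr [[ 0.673  -0.1394  0.042 ]
 [ 0.6653 -0.1472  0.042 ]
 [ 0.6473 -0.1266  0.042 ]
 [ 0.6532 -0.1184  0.042 ]] [ 0.65968823 -0.13289577  0.042     ]
0.12251920182192846 0.1573346978234313 -1.4662146777103988 -0.8437970728999507
0.12484611594041732 0.1610611598746047 -1.440599373280484 -0.8359412184349907
0.12061913155960242 0.15562734708520864 -1.468572381085464 -0.8381625272917794
```

Call:
{"op": "move_arm", "data": {
  "increments": [
    [[1,0,-0.15,0,0,0,0],[1,0,-0.4,0,0,0,0],[1,0,-0.7,0,0,0,0],[1,0,-1,0,0,0,0]]
  ]
}}

```text
time: 2.32
tool_pos: [0.5005, -0.0007, 0.4345]
ee_rot: [3.141, 0.0, -0.002]
wrist_force: [0.5, 0.3, -0.0]
width: 0.0942
```

Call:
{"op": "move_arm", "data": {
  "increments": [
    [[1,0,-0.3,0,0,0,0],[1,0,-0.6,0,0,0,0],[1,0,-0.9,0,0,0,0],[1,0,-1,0,0,0,0]]
  ]
}}

```text
time: 2.65
tool_pos: [0.5005, 0.1016, 0.4345]
ee_rot: [-3.141, 0.0, 0.003]
wrist_force: [-0.1, 0.2, 0.2]
width: 0.0937
```

Call:
{"op": "move_arm", "data": {
  "increments": [
    [[1,0,-0.3,0,0,0,0],[1,0,-0.6,0,0,0,0],[1,0,-0.9,0,0,0,0],[1,0,-1,0,0,0,0]]
  ]
}}

```text
time: 2.98
tool_pos: [0.5009, 0.2013, 0.4343]
ee_rot: [-3.141, 0.001, 0.003]
wrist_force: [-0.3, -0.6, 0.5]
width: 0.0939
```

Call:
{"op": "move_arm", "data": {
  "increments": [
    [[1,0,-0.2,0,0,0,-0.07],[1,0,-0.4,0,0,0,-0.14],[1,0,-0.6,0,0,0,-0.21],[1,0,-0.8,0,0,0,-0.28],[1,0,-0.95,0,0,0,-0.35],[1,0,-1,0,0,0,-0.42],[1,0,-1,0,0,0,-0.49],[1,0,-1,0,0,0,-0.5]]
  ]
}}

```text
time: 3.65
tool_pos: [0.5016, 0.2988, 0.4343]
ee_rot: [3.141, 0.001, 0.788]
wrist_force: [-1.1, -0.3, 0.1]
width: 0.0941
```

Call:
{"op": "move_arm", "data": {
  "increments": [
    [[1,0,0,0,0,0,-0.07],[1,0,0,0.2,0,0,-0.14],[1,0,0,0.4,0,0,-0.21],[1,0,0,0.6,0,0,-0.28],[1,0,0,0.8,0,0,-0.35],[1,0,0,0.8,0,0,-0.42],[1,0,0,0.8,0,0,-0.46],[1,0,0,0.8,0,0,-0.46]]
  ]
}}

```text
time: 4.32
tool_pos: [0.5014, 0.2984, 0.354]
ee_rot: [-3.141, 0.002, 1.506]
wrist_force: [0.2, -1.0, -0.1]
width: 0.0939
```

```bash
python3 -c "
from h import *
from bench import robot
snap('wrist','2',robot)"
```

```text
t 4.32 [0.5014 0.2984 0.354 ] [-3.1407e+00  1.5000e-03  1.5059e+00] [ 0.21 -1.   -0.06] 0.0939
```

View pics/wrist2.png

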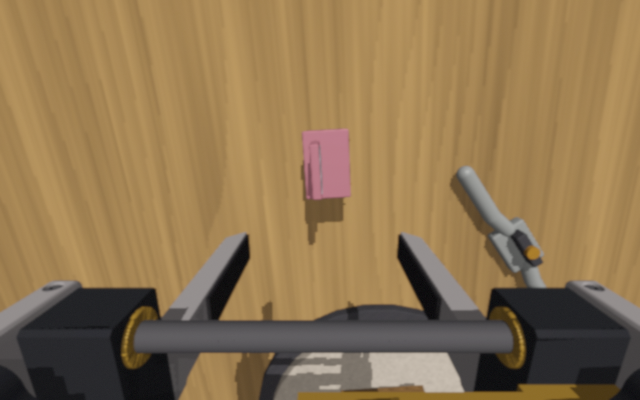

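The vanity is at (327,163) in the wrist view, with its mirror towards the left (about x=313), standing upright.

```bash
python3 - <<'E'
from h import *
n='wrist2';c=load(n);p=np.load(f"pics/{n}p.npy");d=np.load(f"pics/{n}d.npy");P=back(c,d)
cv2.imwrite("pics/crop2.png",cv2.resize(p[120:220,280:380,::-1],None,fx=6,fy=6,interpolation=cv2.INTER_CUBIC))
Q=P[125:205,295:355].reshape(-1,3)
for nm,lo,hi in [("mir",.070,.085),("tab",.036,.046)]:
    S=Q[(Q[:,2]>lo)&(Q[:,2]<hi)];r=cv2.minAreaRect(S[:,:2].astype(np.float32)*1000);print(nm,len(S),S.mean(0).round(4),r)
    print(S.min(0),S.max(0))
E
```

```text
mir 564 [0.4965 0.3321 0.0774] ((496.44244384765625, 331.336669921875), (47.71212387084961, 8.706512451171875), 89.47756958007812)
[0.49196314 0.30746319 0.07008131] [0.50094329 0.35520255 0.07963454]
tab 2480 [0.5088 0.3336 0.0419] ((506.1835632324219, 331.1411437988281), (65.83606719970703, 44.00389099121094), 89.40478515625)
[0.48393116 0.29812804 0.03784738] [0.52824555 0.36415134 0.04469093]
```

View pics/crop2.png

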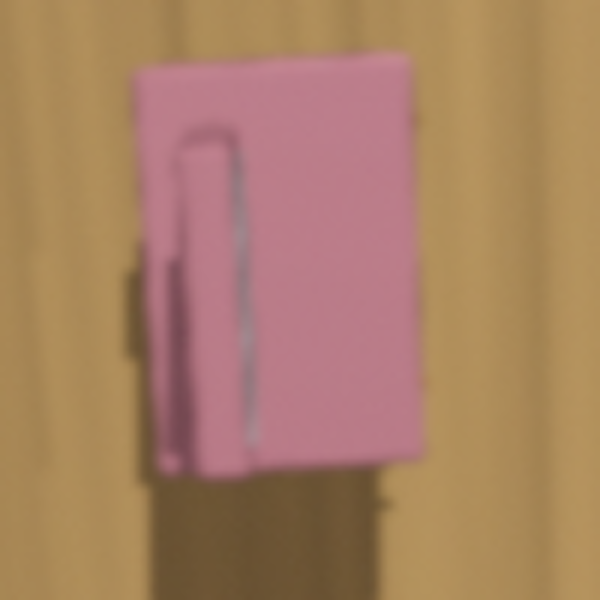

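Call:
{"op": "move_arm", "data": {
  "increments": [
    [[0.45,0.1,-0.02,0.1,0,0,-0.035],[0.45,0.2,-0.05,0.3,0,0,-0.035],[0.45,0.325,-0.07,0.5,0,0,-0.035],[0.45,0.325,-0.07,0.6,0,0,-0.035],[0.45,0.325,-0.07,0.7,0,0,-0.035],[0.45,0.325,-0.07,0.7,0,0,-0.035],[0.45,0.325,-0.07,0.7,0,0,-0.035]]
  ]
}}

```text
time: 4.95
tool_pos: [0.4963, 0.3321, 0.2847]
ee_rot: [-3.141, 0.001, 1.562]
wrist_force: [-0.6, -0.4, 0.2]
width: 0.051
```

```bash
python3 - <<'E'
from h import *
from bench import robot
p,d,c=snap('wrist','3',robot)
P=back(c,d);Q=P.reshape(-1,3);Q=Q[(Q[:,2]>.07)&(Q[:,2]<.082)&(abs(Q[:,0]-.5)<.02)&(abs(Q[:,1]-.33)<.04)]
print(len(Q),Q.min(0),Q.max(0),cv2.minAreaRect(Q[:,:2].astype(np.float32)*1000))
E
```

```text
t 4.95 [0.4963 0.3321 0.2847] [-3.1415e+00  7.0000e-04  1.5621e+00] [-0.61 -0.41  0.19] 0.051
879 [0.4918089  0.30793955 0.07021648] [0.50081154 0.35560226 0.07952338] ((496.2733459472656, 331.7604675292969), (47.626041412353516, 8.605033874511719), 89.2445297241211)
```

View pics/wrist3.png

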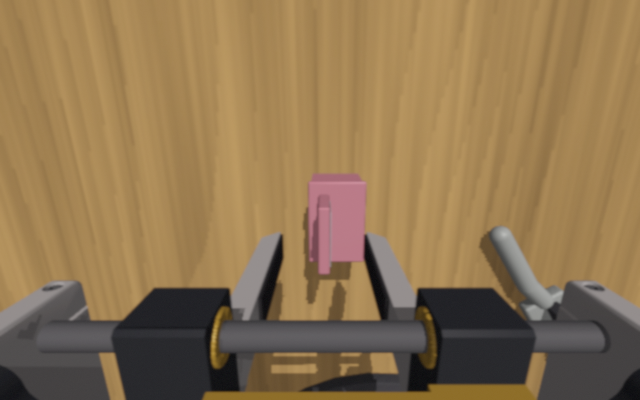

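The mirror at (324,235) is centred between the fingers, so I'll lower and grip.

Call:
{"op": "move_arm", "data": {
  "increments": [
    [[0.45,0,0,0.1,0,0,0],[0.45,0,0,0.2,0,0,0],[0.45,0,0,0.3,0,0,0],[0.45,0,0,0.36,0,0,0],[0.45,0,0,0.38,0,0,0],[0.45,0,0,0.38,0,0,0]]
  ]
}}

```text
time: 5.5
tool_pos: [0.4956, 0.3327, 0.2452]
ee_rot: [-3.139, 0.001, 1.564]
wrist_force: [-0.1, -1.2, 0.4]
width: 0.0423
```

Call:
{"op": "move_arm", "data": {
  "increments": [
    [[0.2,0,0,0,0,0,0],[0.1,0,0,0,0,0,0],[0,0,0,0,0,0,0],[0,0,0,0,0,0,0],[0,0,0,0,0,0,0],[0,0,0,0,0,0,0],[0,0,0,0,0,0,0],[0,0,0,0,0,0,0]]
  ]
}}

```text
time: 6.17
tool_pos: [0.4961, 0.3329, 0.2469]
ee_rot: [3.141, -0.0, 1.564]
wrist_force: [-0.5, -0.0, 1.3]
width: 0.0081
```

```bash
python3 - <<'E'
from h import *
from bench import robot
p,d,c=snap('wrist','4',robot)
E
```

```text
t 6.17 [0.4961 0.3329 0.2469] [ 3.1411e+00 -2.0000e-04  1.5636e+00] [-0.54 -0.02  1.32] 0.0081
```

View pics/wrist4.png

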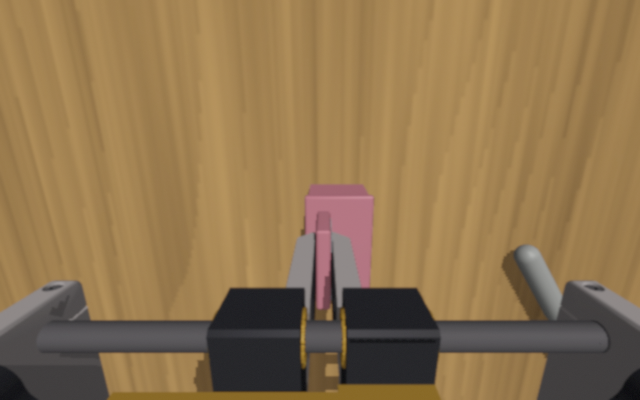

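Call:
{"op": "move_arm", "data": {
  "increments": [
    [[0,0,0,-0.05,0,0,0],[0,0,0,-0.15,0,0,0],[0,0,0,-0.3,0,0,0],[0,0,0,-0.45,0,0,0],[0,0,0,-0.6,0,0,0],[0,0,0,-0.75,0,0,0],[0,0,0,-0.9,0,0,0],[0,0,0,-1,0,0,0]]
  ]
}}

```text
time: 6.88
tool_pos: [0.496, 0.3329, 0.3491]
ee_rot: [3.139, -0.001, 1.564]
wrist_force: [0.3, 0.2, -1.1]
width: 0.0077
```

Call:
{"op": "move_arm", "data": {
  "increments": [
    [[0,0,0,-0.1,0,0,0.04],[0,0,0,-0.15,0,0,0.1],[0,0,0,-0.2,0,0,0.17],[0,0,0,-0.25,0,0,0.24],[0,0,0,-0.3,0,0,0.31],[0,0,0,-0.3,0,0,0.38],[0,0,0,-0.3,0,0,0.45],[0,0,0,-0.3,0,0,0.5]]
  ]
}}

```text
time: 7.55
tool_pos: [0.4959, 0.3328, 0.377]
ee_rot: [3.142, 0.0, 0.773]
wrist_force: [-0.4, -0.9, -2.3]
width: 0.008
```

Call:
{"op": "move_arm", "data": {
  "increments": [
    [[0,0,0,0,0,0,0.07],[0,0,0,0,0,0,0.14],[0,0,0,0,0,0,0.21],[0,0,0,0,0,0,0.28],[0,0,0,0,0,0,0.35],[0,0,0,0,0,0,0.42],[0,0,0,0,0,0,0.484],[0,0,0,0,0,0,0.484]]
  ]
}}

```text
time: 8.22
tool_pos: [0.4959, 0.3328, 0.3768]
ee_rot: [3.141, 0.0, 0.016]
wrist_force: [0.8, -0.4, -1.9]
width: 0.0079
```

Call:
{"op": "move_arm", "data": {
  "increments": [
    [[0,0.02,0.1,0,0,0,0],[0,0.05,0.25,0,0,0,0],[0,0.1,0.45,0,0,0,0],[0,0.15,0.65,0,0,0,0],[0,0.2,0.85,0,0,0,0],[0,0.2,1,0,0,0,0]]
  ]
}}

```text
time: 8.72
tool_pos: [0.5184, 0.2311, 0.3767]
ee_rot: [3.14, -0.0, 0.019]
wrist_force: [0.3, -0.2, -1.9]
width: 0.0079
```

Call:
{"op": "move_arm", "data": {
  "increments": [
    [[0,0.04,0.18,0,0,0,0],[0,0.08,0.36,0,0,0,0],[0,0.12,0.54,0,0,0,0],[0,0.16,0.7,0,0,0,0],[0,0.2,0.85,0,0,0,0],[0,0.2,1,0,0,0,0]]
  ]
}}

```text
time: 9.22
tool_pos: [0.5399, 0.132, 0.3767]
ee_rot: [3.141, -0.0, 0.02]
wrist_force: [-0.1, 0.2, -1.6]
width: 0.0077
```

```bash
python3 - <<'E'
from h import *
from bench import robot
p,d,c=snap('wrist','5',robot)
E
```

```text
t 9.22 [0.5399 0.132  0.3767] [ 3.141e+00 -2.000e-04  1.970e-02] [-0.09  0.17 -1.61] 0.0077
```

View pics/wrist5.png

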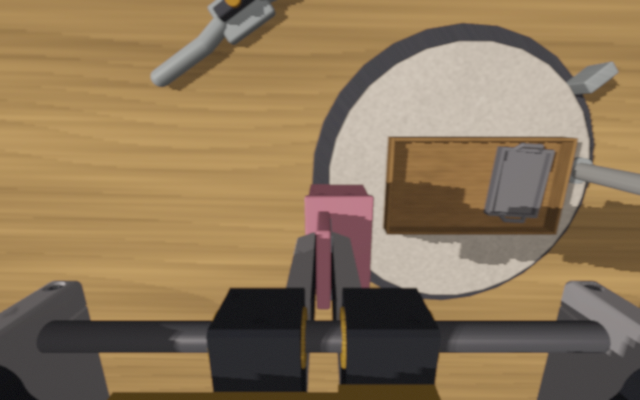

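Call:
{"op": "move_arm", "data": {
  "increments": [
    [[0,0.02,0.15,0,0,0,0],[0,0.05,0.35,0,0,0,0],[0,0.08,0.55,0,0,0,0],[0,0.1,0.75,0,0,0,0],[0,0.13,0.9,0,0,0,0],[0,0.13,0.97,0.05,0,0,0],[0,0.13,0.97,0.2,0,0,0],[0,0.13,0.97,0.3,0,0,0]]
  ]
}}

```text
time: 9.93
tool_pos: [0.554, 0.0366, 0.3457]
ee_rot: [-3.141, 0.0, 0.018]
wrist_force: [0.2, 0.3, -1.4]
width: 0.0077
```

Call:
{"op": "move_arm", "data": {
  "increments": [
    [[0,0,0,0.05,0,0,0],[0,0,0,0.1,0,0,0],[0,0,0,0.1,0,0,0],[0,0,0,0.1,0,0,0]]
  ]
}}

```text
time: 10.27
tool_pos: [0.5542, 0.0374, 0.3366]
ee_rot: [-3.142, 0.0, 0.019]
wrist_force: [0.2, 0.3, -0.9]
width: 0.0077
```

```bash
python3 - <<'E'
from h import *
from bench import robot
p,d,c=snap('wrist','6',robot)
p,d,c=snap('scene','6',robot)
cv2.imwrite("pics/crop6.png",cv2.resize(p[130:250,260:400,::-1],None,fx=5,fy=5,interpolation=cv2.INTER_CUBIC))
E
```

```text
t 10.27 [0.5542 0.0374 0.3366] [-3.1416e+00  3.0000e-04  1.8900e-02] [ 0.19  0.35 -0.94] 0.0077
t 10.32 [0.5544 0.0373 0.3371] [ 3.1416e+00 -6.0000e-04  1.8800e-02] [ 0.49 -0.21 -1.92] 0.0083
```

View pics/wrist6.png

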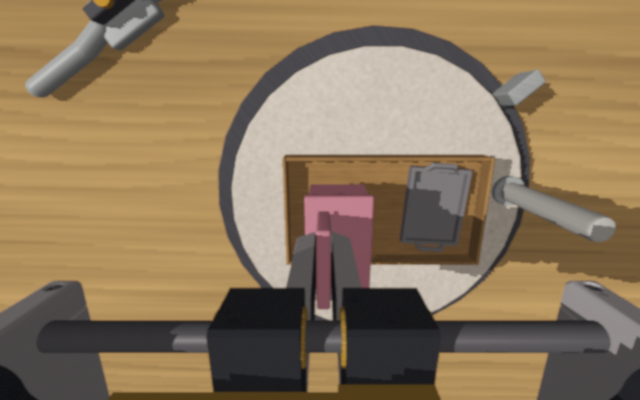

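View pics/crop6.png

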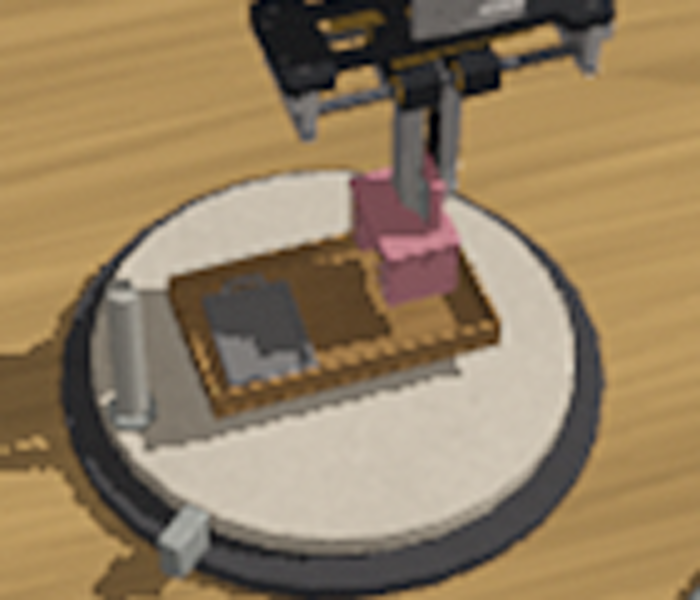

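The vanity is over the empty half: (338,235) in the wrist view, with the crate rim running from (286,157) to (493,157). I'll check both against the depth.

```bash
python3 - <<'E'
from h import *
c=load('wrist6');p=np.load("pics/wrist6p.npy");d=np.load("pics/wrist6d.npy");P=back(c,d)
hsv=cv2.cvtColor(p,cv2.COLOR_RGB2HSV)
pk=((hsv[...,0]>160)|(hsv[...,0]<5))&(hsv[...,1]>60)
S=P[pk&(abs(P[...,2]-.132)<.006)];print(len(S),S.min(0),S.max(0),np.median(S,0))
M=P[pk&(P[...,2]>.15)];print("mir",len(M),M.min(0),M.max(0))
v,u=np.where(abs(P[...,2]-.074)<.003);m=np.zeros(d.shape,np.uint8);m[v,u]=255
R=P[(m>0)];R=R[(abs(R[:,0]-.555)<.06)&(abs(R[:,1]+.015)<.1)];print("rim",len(R),R.min(0),R.max(0),cv2.minAreaRect(R[:,:2].astype(np.float32)*1000))
F=P[(abs(P[...,2]-.057)<.004)];F=F[(abs(F[:,0]-.555)<.05)&(F[:,1]>-.05)&(F[:,1]<.1)];print("floor",len(F),np.median(F,0))
T=P[(abs(P[...,2]-.066)<.003)];T=T[(abs(T[:,0]-.555)<.05)&(T[:,1]<-.03)&(T[:,1]>-.09)];print("tray",T.min(0),T.max(0))
cv2.imwrite("pics/crop6w.png",cv2.resize(p[130:290,270:510,::-1],None,fx=3,fy=3,interpolation=cv2.INTER_CUBIC))
E
```

```text
3158 [0.52007422 0.00513382 0.1270094 ] [0.58530924 0.04938753 0.13799191] [0.56978664 0.01887332 0.13148741]
mir 1430 [0.5280434  0.0209825  0.15015811] [0.63432539 0.04226649 0.31651302]
rim 2231 [ 0.50626863 -0.1006837   0.07100097] [0.60350554 0.07061821 0.07617784] ((554.640869140625, -14.92999267578125), (95.21663665771484, 170.35885620117188), 1.068188190460205)
floor 7258 [ 0.57121102 -0.01197237  0.05698357]
tray [ 0.51004563 -0.08970197  0.06300831] [ 0.60354846 -0.03031148  0.06899107]
```

View pics/crop6w.png

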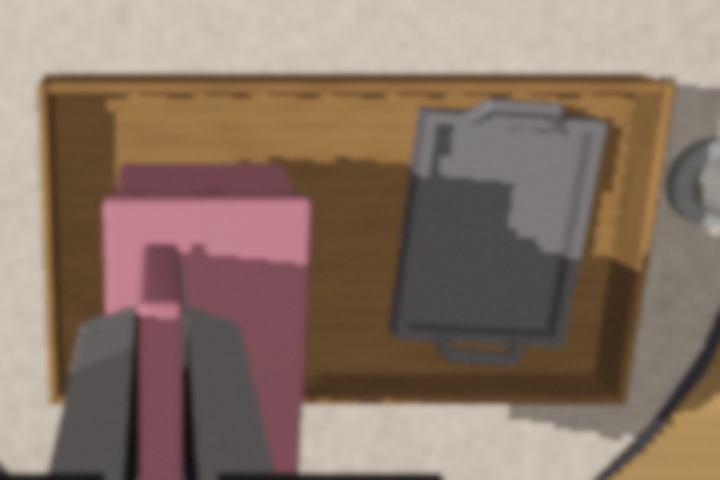

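Call:
{"op": "move_arm", "data": {
  "increments": [
    [[0,0.012,0.022,0.02,0,0,0],[0,0.012,0.022,0.07,0,0,0],[0,0.012,0.022,0.13,0,0,0],[0,0.012,0.022,0.19,0,0,0],[0,0.012,0.022,0.24,0,0,0],[0,0.012,0.022,0.28,0,0,0],[0,0.012,0.022,0.3,0,0,0],[0,0.012,0.022,0.3,0,0,0]]
  ]
}}

```text
time: 11.03
tool_pos: [0.5553, 0.0347, 0.3057]
ee_rot: [3.142, 0.002, 0.018]
wrist_force: [-0.0, 0.1, -1.6]
width: 0.008
```

```bash
python3 - <<'E'
from h import *
from bench import robot
for i in range(3): p,d,c=snap('wrist','7',robot)
P=back(c,d);hsv=cv2.cvtColor(p,cv2.COLOR_RGB2HSV)
pk=((hsv[...,0]>160)|(hsv[...,0]<5))&(hsv[...,1]>60)
S=P[pk&(abs(P[...,2]-.101)<.01)];print(len(S),S.min(0),S.max(0),np.median(S,0))
R=P[(abs(P[...,2]-.074)<.0025)];R=R[(abs(R[:,0]-.555)<.06)&(abs(R[:,1]+.015)<.1)];print("rim",cv2.minAreaRect(R[:,:2].astype(np.float32)*1000))
E
```

```text
t 11.03 [0.5553 0.0347 0.3057] [3.1416e+00 1.7000e-03 1.7900e-02] [-0.03  0.09 -1.58] 0.008
t 11.08 [0.5555 0.0347 0.3063] [3.1415e+00 7.0000e-04 1.7900e-02] [-0.03 -0.62 -1.72] 0.0077
t 11.13 [0.5556 0.0347 0.3067] [ 3.1415e+00 -1.0000e-04  1.7900e-02] [ 0.03 -0.38 -1.98] 0.0075
3224 [0.52161271 0.00232854 0.09101239] [0.58679007 0.04672256 0.1104858 ] [0.57129953 0.0162733  0.10162246]
rim ((554.6895751953125, -14.926094055175781), (95.54830932617188, 170.26560974121094), 0.9164007902145386)
```

View pics/wrist7.png

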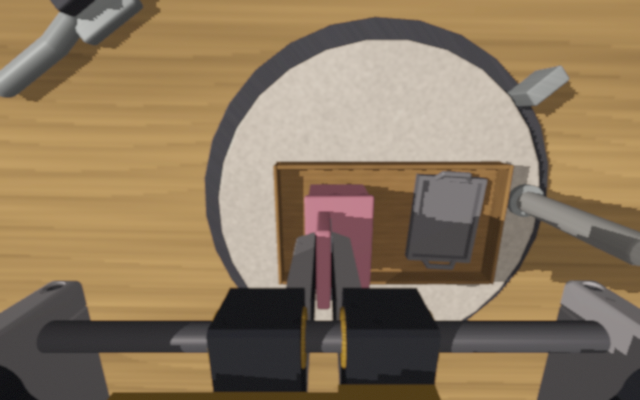

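The vanity is centred at (0.554, 0.0245), as planned, with about 3.5 mm left to go. I'll lower it slowly.

Call:
{"op": "move_arm", "data": {
  "increments": [
    [[0,0,0,0.005,0,0,0],[0,0,0,0.01,0,0,0],[0,0,0,0.015,0,0,0],[0,0,0,0.02,0,0,0],[0,0,0,0.02,0,0,0]]
  ]
}}

```text
time: 11.6
tool_pos: [0.5555, 0.0347, 0.3046]
ee_rot: [3.141, 0.0, 0.018]
wrist_force: [-0.5, 0.1, -2.7]
width: 0.0078
```

Call:
{"op": "move_arm", "data": {
  "increments": [
    [[0,0,0,0.003,0,0,0],[0,0,0,0.006,0,0,0],[0,0,0,0.006,0,0,0],[0,0,0,0.006,0,0,0]]
  ]
}}

```text
time: 11.93
tool_pos: [0.5555, 0.0347, 0.304]
ee_rot: [3.142, 0.0, 0.018]
wrist_force: [-0.5, 0.3, -1.8]
width: 0.0079
```

Call:
{"op": "move_arm", "data": {
  "increments": [
    [[0,0,0,0.002,0,0,0],[0,0,0,0.005,0,0,0],[0,0,0,0.005,0,0,0],[0,0,0,0.005,0,0,0]]
  ]
}}

```text
time: 12.27
tool_pos: [0.5555, 0.0347, 0.3039]
ee_rot: [3.141, -0.0, 0.018]
wrist_force: [-1.1, -0.7, 0.8]
width: 0.0078
```

```bash
python3 - <<'E'
from h import *
from bench import robot
F=[]
for i in range(3): p,d,c=snap('wrist','8',robot)
P=back(c,d)
R=P[(abs(P[...,2]-.074)<.004)]
for nm,q in [("+xend",(R[:,1]>.066)&(R[:,1]<.071)),("-xend",(R[:,1]<-.096)&(R[:,1]>-.101))]:
    S=R[q&(abs(R[:,0]-.555)<.046)];print(nm,len(S),S[:,2].mean(),np.median(S[:,2]))
F=P[(abs(P[...,2]-.057)<.004)];F=F[(abs(F[:,0]-.555)<.05)&(F[:,1]>-.05)&(F[:,1]<.1)];print("floor",len(F),np.median(F,0))
E
```

```text
t 12.27 [0.5555 0.0347 0.3039] [ 3.1415e+00 -3.0000e-04  1.7900e-02] [-1.13 -0.71  0.83] 0.0078
t 12.32 [0.5555 0.0347 0.3039] [ 3.1415e+00 -4.0000e-04  1.7900e-02] [-1.86 -1.03  1.11] 0.008
t 12.37 [0.5555 0.0347 0.3039] [ 3.1415e+00 -3.0000e-04  1.7900e-02] [-1.37  0.22  0.67] 0.0082
+xend 564 0.07339349224874309 0.07361131836050963
-xend 727 0.07281704413320338 0.07310786848010384
floor 8845 [ 0.56563724 -0.01284089  0.05700555]
```

Call:
{"op": "move_arm", "data": {
  "increments": [
    [[0,0,0,-0.002,0,0,0],[0,0,0,-0.002,0,0,0],[0.1,0,0,-0.002,0,0,0],[0.15,0,0,-0.002,0,0,0],[0.2,0,0,-0.002,0,0,0],[0.25,0,0,-0.002,0,0,0],[0.25,0,0,-0.002,0,0,0],[0.25,0,0,-0.002,0,0,0]]
  ]
}}

```text
time: 13.08
tool_pos: [0.5555, 0.0347, 0.3037]
ee_rot: [3.142, 0.0, 0.018]
wrist_force: [0.1, 0.5, -0.2]
width: 0.0232
```

```bash
python3 - <<'E'
from h import *
from bench import robot
p,d,c=snap('wrist','9',robot)
P=back(c,d)
R=P[(abs(P[...,2]-.074)<.0025)];R=R[(abs(R[:,0]-.555)<.06)&(abs(R[:,1]+.015)<.1)];print("rim",cv2.minAreaRect(R[:,:2].astype(np.float32)*1000))
E
```

```text
t 13.08 [0.5555 0.0347 0.3037] [3.1415e+00 1.0000e-04 1.7900e-02] [ 0.06  0.47 -0.23] 0.0232
rim ((554.436767578125, -15.025917053222656), (95.86731719970703, 170.3150177001953), 1.0363249778747559)
```

View pics/wrist9.png

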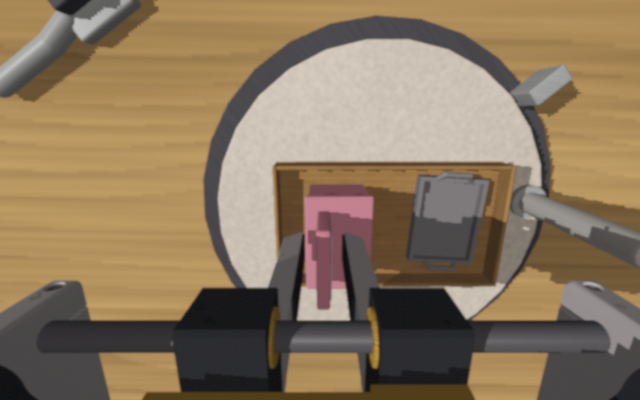

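It's released: the mirror (323) is clear of both fingers and the crate hasn't moved. Now I'll rise straight up.

Call:
{"op": "move_arm", "data": {
  "increments": [
    [[0.25,0,0,-0.03,0,0,0],[0.25,0,0,-0.1,0,0,0],[0.25,0,0,-0.25,0,0,0],[0.25,0,0,-0.4,0,0,0],[0.25,0,0,-0.6,0,0,0],[0.25,0,0,-0.8,0,0,0],[0.2,0,0,-1,0,0,0],[0.1,0,0,-1,0,0,0]]
  ]
}}

```text
time: 13.8
tool_pos: [0.5559, 0.0347, 0.4098]
ee_rot: [3.141, -0.01, 0.018]
wrist_force: [0.2, 0.2, 1.2]
width: 0.0151
```

```bash
python3 - <<'E'
from h import *
from bench import robot
p,d,c=snap('wrist','10',robot)
P=back(c,d);hsv=cv2.cvtColor(p,cv2.COLOR_RGB2HSV)
R=P[(abs(P[...,2]-.074)<.0025)];R=R[(abs(R[:,0]-.555)<.06)&(abs(R[:,1]+.015)<.1)];print("rim",cv2.minAreaRect(R[:,:2].astype(np.float32)*1000))
pk=((hsv[...,0]>160)|(hsv[...,0]<5))&(hsv[...,1]>60)
for z in (.099,.135):
    S=P[pk&(abs(P[...,2]-z)<.006)];print(len(S),S.min(0),S.max(0),np.median(S,0))
# peg top, pointer top
for nm,z,b in [("peg",.138,(.50,.64,-.17,-.1)),("ptr",.042,(.62,.70,-.17,-.09))]:
    S=P[abs(P[...,2]-z)<.003];S=S[(S[:,0]>b[0])&(S[:,0]<b[1])&(S[:,1]>b[2])&(S[:,1]<b[3])]
    if len(S)>5: print(nm,len(S),cv2.minAreaRect(S[:,:2].astype(np.float32)*1000))
E
```

```text
t 13.8 [0.5559 0.0347 0.4098] [ 3.1409 -0.0102  0.018 ] [0.22 0.16 1.16] 0.0151
rim ((555.03955078125, -14.900718688964844), (94.66680908203125, 170.03753662109375), 1.031904935836792)
2248 [0.52061735 0.00234732 0.09638694] [0.58641347 0.04681008 0.10488048] [0.5574496  0.02057822 0.09881296]
505 [0.53016316 0.02978207 0.12907829] [0.57724577 0.0385008  0.13649845] [0.55456742 0.0343417  0.13453518]
peg 309 ((567.8951416015625, -137.013671875), (16.586389541625977, 16.244775772094727), 36.875389099121094)
ptr 371 ((658.9030151367188, -133.0030517578125), (14.449040412902832, 29.734189987182617), 41.65613555908203)
```

View pics/wrist10.png

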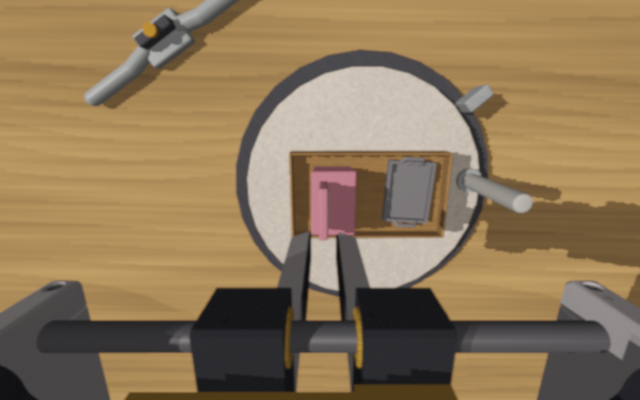

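The vanity is level and centred (mirror top 0.1345) and the crate is unmoved at (0.555, −0.015). Next I'll close the jaws and go to just clockwise of the peg.

Call:
{"op": "move_arm", "data": {
  "increments": [
    [[0,-0.02,0.15,0,0,0,0.011],[0,-0.06,0.35,0,0,0,0.011],[0,-0.1,0.55,0,0,0,0.011],[0,-0.15,0.75,0,0,0,0.011],[0,-0.18,0.9,0,0,0,0.011],[0,-0.2,1,0,0,0,0.011],[0,-0.2,1,0,0,0,0.011]]
  ]
}}

```text
time: 14.43
tool_pos: [0.5369, -0.0672, 0.4024]
ee_rot: [3.141, 0.002, -0.002]
wrist_force: [0.2, 0.4, -0.4]
width: 0.0004
```

Call:
{"op": "move_arm", "data": {
  "increments": [
    [[0,-0.03,0.15,0,0,0,0],[0,-0.08,0.35,0,0,0,0],[0,-0.12,0.55,0,0,0,0],[0,-0.15,0.7,0,0,0,0],[0,-0.15,0.7,0,0,0,0],[0,-0.15,0.7,0,0,0,0]]
  ]
}}

```text
time: 14.93
tool_pos: [0.5225, -0.1353, 0.4032]
ee_rot: [-3.14, 0.001, 0.0]
wrist_force: [-0.6, 0.8, 0.1]
width: 0.0004
```

```bash
python3 - <<'E'
from h import *
from bench import robot
p,d,c=snap('wrist','11',robot)
print(robot.get_obs()['joint_positions'].round(3))
E
```

```text
t 14.93 [ 0.5225 -0.1353  0.4032] [-3.1403e+00  6.0000e-04  1.0000e-04] [-0.59  0.83  0.13] 0.0004
[-3.580e-01  6.500e-02  1.397e+00  1.000e-03  1.680e+00  1.212e+00]
```

View pics/wrist11.png

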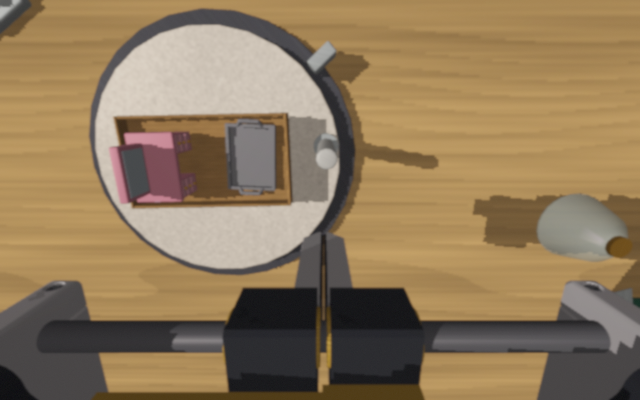

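Call:
{"op": "move_arm", "data": {
  "increments": [
    [[0,0,0,0.1,0,0,0],[0,0,0,0.3,0,0,0],[0,0,0,0.5,0,0,0],[0,0,0,0.7,0,0,0],[0,0,0,0.9,0,0,0],[0,0,0,1,0,0,0],[0,0,0,1,0,0,0]]
  ]
}}

```text
time: 15.57
tool_pos: [0.5216, -0.1344, 0.3]
ee_rot: [-3.139, 0.006, 0.002]
wrist_force: [-0.3, 0.8, 0.8]
width: 0.0002
```

Call:
{"op": "move_arm", "data": {
  "increments": [
    [[0,0,0,0.1,0,0,0],[0,0,0,0.17,0,0,0],[0,0,0,0.17,0,0,0],[0,0,0,0.17,0,0,0]]
  ]
}}

```text
time: 15.9
tool_pos: [0.5225, -0.1356, 0.2869]
ee_rot: [3.141, -0.0, 0.001]
wrist_force: [0.5, -0.9, 0.3]
width: 0.0005
```

```bash
cat > circ.py <<'E'
from h import *
import sys
H=np.array([.5525,-.0138]);R=.125
def table(x0,y0,th0,sched,ncall,rot=0):
    cur=np.array([x0,y0]);th=th0
    for k in range(ncall):
        rows=[]
        for st in sched[k]:
            th+=st; w=H+R*np.array([np.cos(th),np.sin(th)]); dv=w-cur
            rows.append([round(dv[0]*10/.005)*.005,round(-dv[1]*10/.005)*.005])
        cur=cur+np.array([rows[-1][0],-rows[-1][1]])*.1
        print(f"{th:.3f}",cur.round(4),"[["+", ".join("[0, %.3g, %.3g, 0, 0, 0, 0]"%(a,b) for a,b in rows)+"]]")
    return cur,th
E
python3 - <<'E'
from circ import *
from bench import robot
o=robot.get_obs();print(o['time'],o['tool_pos'],o['ee_rot'],o['wrist_force'])
x,y=o['tool_pos'][:2];v=np.array([x,y])-H;th=np.arctan2(v[1],v[0]);print(th,np.hypot(*v))
s=[[.02,.03]+[.03]*6]+[[.03]*2+[.04]*2+[.05]*4]+[[.05]*8]*4
table(x,y,th,s,6)
E
```

```text
15.9 [ 0.52246382 -0.13562535  0.28694385] [ 3.14147290e+00 -2.65004303e-04  6.79316847e-04] [ 0.49414333 -0.92377794  0.34925488]
-1.8125263526573432 0.1254734589715783
-1.583 [ 0.551  -0.1386] [[[0, 0.025, 0, 0, 0, 0, 0], [0, 0.06, 0.01, 0, 0, 0, 0], [0, 0.1, 0.015, 0, 0, 0, 0], [0, 0.135, 0.02, 0, 0, 0, 0], [0, 0.175, 0.025, 0, 0, 0, 0], [0, 0.21, 0.03, 0, 0, 0, 0], [0, 0.25, 0.03, 0, 0, 0, 0], [0, 0.285, 0.03, 0, 0, 0, 0]]]
-1.243 [ 0.593  -0.1321] [[[0, 0.04, 0, 0, 0, 0, 0], [0, 0.075, 0, 0, 0, 0, 0], [0, 0.125, -0.005, 0, 0, 0, 0], [0, 0.175, -0.01, 0, 0, 0, 0], [0, 0.235, -0.02, 0, 0, 0, 0], [0, 0.3, -0.03, 0, 0, 0, 0], [0, 0.36, -0.045, 0, 0, 0, 0], [0, 0.42, -0.065, 0, 0, 0, 0]]]
-0.843 [ 0.6355 -0.1071] [[[0, 0.055, -0.02, 0, 0, 0, 0], [0, 0.115, -0.045, 0, 0, 0, 0], [0, 0.17, -0.075, 0, 0, 0, 0], [0, 0.225, -0.105, 0, 0, 0, 0], [0, 0.28, -0.135, 0, 0, 0, 0], [0, 0.33, -0.17, 0, 0, 0, 0], [0, 0.38, -0.21, 0, 0, 0, 0], [0, 0.425, -0.25, 0, 0, 0, 0]]]
-0.443 [ 0.6655 -0.0671] [[[0, 0.05, -0.045, 0, 0, 0, 0], [0, 0.09, -0.09, 0, 0, 0, 0], [0, 0.13, -0.135, 0, 0, 0, 0], [0, 0.17, -0.185, 0, 0, 0, 0], [0, 0.205, -0.235, 0, 0, 0, 0], [0, 0.24, -0.29, 0, 0, 0, 0], [0, 0.27, -0.34, 0, 0, 0, 0], [0, 0.3, -0.4, 0, 0, 0, 0]]]
-0.043 [ 0.6775 -0.0191] [[[0, 0.025, -0.055, 0, 0, 0, 0], [0, 0.05, -0.115, 0, 0, 0, 0], [0, 0.065, -0.175, 0, 0, 0, 0], [0, 0.085, -0.235, 0, 0, 0, 0], [0, 0.095, -0.295, 0, 0, 0, 0], [0, 0.11, -0.355, 0, 0, 0, 0], [0, 0.115, -0.42, 0, 0, 0, 0], [0, 0.12, -0.48, 0, 0, 0, 0]]]
0.357 [0.6695 0.0299] [[[0, 0, -0.065, 0, 0, 0, 0], [0, 0, -0.125, 0, 0, 0, 0], [0, -0.005, -0.185, 0, 0, 0, 0], [0, -0.015, -0.25, 0, 0, 0, 0], [0, -0.025, -0.31, 0, 0, 0, 0], [0, -0.04, -0.37, 0, 0, 0, 0], [0, -0.06, -0.43, 0, 0, 0, 0], [0, -0.08, -0.49, 0, 0, 0, 0]]]
```

Two calls first, to make contact. Then I'll look.

Call:
{"op": "move_arm", "data": {
  "increments": [
    [[0,0.025,0,0,0,0,0],[0,0.06,0.01,0,0,0,0],[0,0.1,0.015,0,0,0,0],[0,0.135,0.02,0,0,0,0],[0,0.175,0.025,0,0,0,0],[0,0.21,0.03,0,0,0,0],[0,0.25,0.03,0,0,0,0],[0,0.285,0.03,0,0,0,0]]
  ]
}}

```text
time: 16.57
tool_pos: [0.5512, -0.1387, 0.2867]
ee_rot: [-3.142, 0.001, 0.001]
wrist_force: [-0.4, 0.4, 1.8]
width: 0.0006
```

Call:
{"op": "move_arm", "data": {
  "increments": [
    [[0,0.04,0,0,0,0,0],[0,0.075,0,0,0,0,0],[0,0.125,-0.005,0,0,0,0],[0,0.175,-0.01,0,0,0,0],[0,0.235,-0.02,0,0,0,0],[0,0.3,-0.03,0,0,0,0],[0,0.36,-0.045,0,0,0,0],[0,0.42,-0.065,0,0,0,0]]
  ]
}}

```text
time: 17.23
tool_pos: [0.5935, -0.1318, 0.2866]
ee_rot: [-3.141, 0.001, 0.001]
wrist_force: [-2.0, 2.1, 0.5]
width: 0.0005
```

```bash
python3 - <<'E'
from h import *
from bench import robot
p,d,c=snap('wrist','12',robot)
P=back(c,d)
R=P[(abs(P[...,2]-.074)<.0025)];R=R[np.hypot(R[:,0]-.5525,R[:,1]+.0138)<.105];print("rim",cv2.minAreaRect(R[:,:2].astype(np.float32)*1000))
E
```

```text
t 17.23 [ 0.5935 -0.1318  0.2866] [-3.1413e+00  6.0000e-04  7.0000e-04] [-1.97  2.08  0.48] 0.0005
rim ((555.156005859375, -13.309364318847656), (94.71573638916016, 171.56216430664062), 22.178613662719727)
```

View pics/wrist12.png

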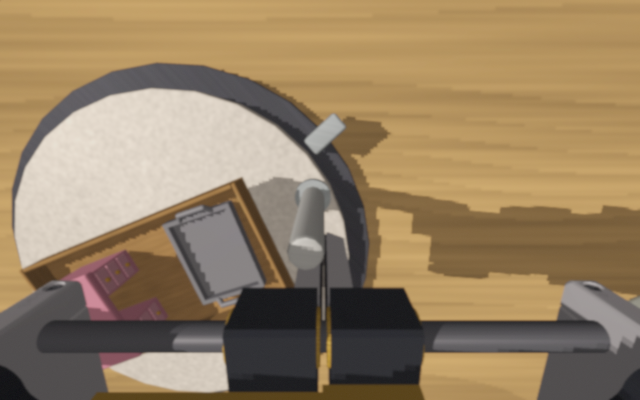

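The peg moves with the fingers and the crate has turned 21° along with the disc. I'll carry on.

Call:
{"op": "move_arm", "data": {
  "increments": [
    [[0,0.055,-0.02,0,0,0,0],[0,0.115,-0.045,0,0,0,0],[0,0.17,-0.075,0,0,0,0],[0,0.225,-0.105,0,0,0,0],[0,0.28,-0.135,0,0,0,0],[0,0.33,-0.17,0,0,0,0],[0,0.38,-0.21,0,0,0,0],[0,0.425,-0.25,0,0,0,0]]
  ]
}}

```text
time: 17.95
tool_pos: [0.6361, -0.107, 0.2869]
ee_rot: [3.141, -0.001, 0.0]
wrist_force: [-2.0, -0.5, -0.3]
width: 0.0002
```

Call:
{"op": "move_arm", "data": {
  "increments": [
    [[0,0.05,-0.045,0,0,0,0],[0,0.09,-0.09,0,0,0,0],[0,0.13,-0.135,0,0,0,0],[0,0.17,-0.185,0,0,0,0],[0,0.205,-0.235,0,0,0,0],[0,0.24,-0.29,0,0,0,0],[0,0.27,-0.34,0,0,0,0],[0,0.3,-0.4,0,0,0,0]]
  ]
}}

```text
time: 18.62
tool_pos: [0.6657, -0.0666, 0.2868]
ee_rot: [3.141, -0.0, 0.0]
wrist_force: [-0.5, -1.6, 0.7]
width: 0.0004
```

```bash
cat > st.py <<'E'
from circ import *
from bench import robot
def st(tag):
    p,d,c=snap('scene',tag,robot)
    cv2.imwrite(f"pics/c{tag}.png",cv2.resize(p[120:260,250:410,::-1],None,fx=4,fy=4,interpolation=cv2.INTER_CUBIC))
    P=back(c,d);S=P[(abs(P[...,2]-.132)<.009)];r=S[:,:2]-H;S=S[(abs(np.hypot(r[:,0],r[:,1])-.125)<.02)]
    print("z~peg",len(S),np.median(S,0) if len(S) else "")
    o=robot.get_obs();v=o['tool_pos'][:2]-H;print("stick th",np.arctan2(v[1],v[0]),np.hypot(*v))
E
python3 -c "
from st import *
st('13')
table(.6655,-.0671,-.443,[[.05]*8]*6,6)
"
```

```text
t 18.62 [ 0.6657 -0.0666  0.2868] [ 3.1412e+00 -3.0000e-04  5.0000e-04] [-0.54 -1.57  0.67] 0.0004
z~peg 96 [ 0.67475251 -0.05653377  0.13371097]
stick th -0.42662719677328587 0.12472835317537313
-0.043 [ 0.6775 -0.0191] [[[0, 0.025, -0.055, 0, 0, 0, 0], [0, 0.045, -0.115, 0, 0, 0, 0], [0, 0.065, -0.17, 0, 0, 0, 0], [0, 0.085, -0.23, 0, 0, 0, 0], [0, 0.095, -0.295, 0, 0, 0, 0], [0, 0.105, -0.355, 0, 0, 0, 0], [0, 0.115, -0.415, 0, 0, 0, 0], [0, 0.12, -0.48, 0, 0, 0, 0]]]
0.357 [0.6695 0.0299] [[[0, 0, -0.06, 0, 0, 0, 0], [0, 0, -0.125, 0, 0, 0, 0], [0, -0.005, -0.185, 0, 0, 0, 0], [0, -0.015, -0.25, 0, 0, 0, 0], [0, -0.025, -0.31, 0, 0, 0, 0], [0, -0.04, -0.37, 0, 0, 0, 0], [0, -0.06, -0.43, 0, 0, 0, 0], [0, -0.08, -0.49, 0, 0, 0, 0]]]
0.757 [0.6435 0.0719] [[[0, -0.02, -0.06, 0, 0, 0, 0], [0, -0.05, -0.115, 0, 0, 0, 0], [0, -0.075, -0.17, 0, 0, 0, 0], [0, -0.11, -0.225, 0, 0, 0, 0], [0, -0.145, -0.275, 0, 0, 0, 0], [0, -0.18, -0.325, 0, 0, 0, 0], [0, -0.22, -0.375, 0, 0, 0, 0], [0, -0.26, -0.42, 0, 0, 0, 0]]]
1.157 [0.603  0.1009] [[[0, -0.045, -0.045, 0, 0, 0, 0], [0, -0.09, -0.09, 0, 0, 0, 0], [0, -0.14, -0.13, 0, 0, 0, 0], [0, -0.19, -0.165, 0, 0, 0, 0], [0, -0.24, -0.2, 0, 0, 0, 0], [0, -0.295, -0.23, 0, 0, 0, 0], [0, -0.35, -0.26, 0, 0, 0, 0], [0, -0.405, -0.29, 0, 0, 0, 0]]]
1.557 [0.554  0.1114] [[[0, -0.06, -0.02, 0, 0, 0, 0], [0, -0.12, -0.04, 0, 0, 0, 0], [0, -0.18, -0.06, 0, 0, 0, 0], [0, -0.24, -0.075, 0, 0, 0, 0], [0, -0.3, -0.085, 0, 0, 0, 0], [0, -0.365, -0.095, 0, 0, 0, 0], [0, -0.425, -0.1, 0, 0, 0, 0], [0, -0.49, -0.105, 0, 0, 0, 0]]]
1.957 [0.5055 0.1019] [[[0, -0.06, 0.005, 0, 0, 0, 0], [0, -0.125, 0.005, 0, 0, 0, 0], [0, -0.185, 0.015, 0, 0, 0, 0], [0, -0.245, 0.025, 0, 0, 0, 0], [0, -0.31, 0.035, 0, 0, 0, 0], [0, -0.37, 0.055, 0, 0, 0, 0], [0, -0.425, 0.07, 0, 0, 0, 0], [0, -0.485, 0.095, 0, 0, 0, 0]]]
```

View pics/c13.png

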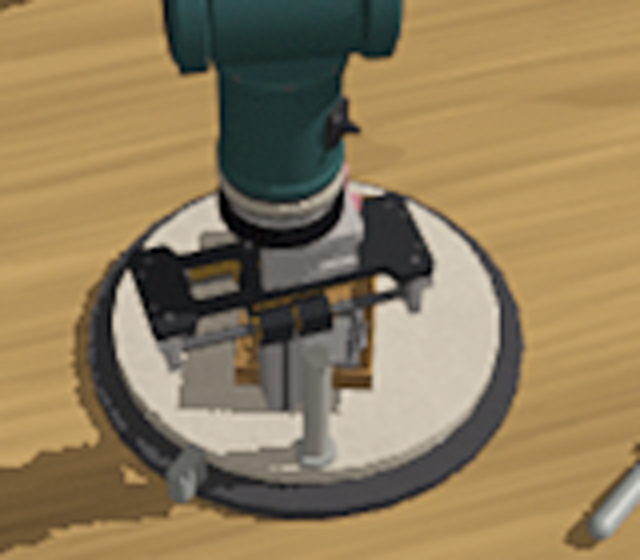

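The peg (320,400 in the crop) has passed the pointer for the first time. On round.

Call:
{"op": "move_arm", "data": {
  "increments": [
    [[0,0.025,-0.055,0,0,0,0],[0,0.045,-0.115,0,0,0,0],[0,0.065,-0.17,0,0,0,0],[0,0.085,-0.23,0,0,0,0],[0,0.095,-0.295,0,0,0,0],[0,0.105,-0.355,0,0,0,0],[0,0.115,-0.415,0,0,0,0],[0,0.12,-0.48,0,0,0,0]]
  ]
}}

```text
time: 19.33
tool_pos: [0.6773, -0.0185, 0.2867]
ee_rot: [3.141, 0.0, 0.001]
wrist_force: [-1.3, -1.0, -0.3]
width: 0.0006
```

Call:
{"op": "move_arm", "data": {
  "increments": [
    [[0,0,-0.06,0,0,0,0],[0,0,-0.125,0,0,0,0],[0,-0.005,-0.185,0,0,0,0],[0,-0.015,-0.25,0,0,0,0],[0,-0.025,-0.31,0,0,0,0],[0,-0.04,-0.37,0,0,0,0],[0,-0.06,-0.43,0,0,0,0],[0,-0.08,-0.49,0,0,0,0]]
  ]
}}

```text
time: 20.0
tool_pos: [0.669, 0.0304, 0.2867]
ee_rot: [3.141, 0.0, 0.001]
wrist_force: [-1.1, -1.4, 0.4]
width: 0.0006
```

Call:
{"op": "move_arm", "data": {
  "increments": [
    [[0,-0.02,-0.06,0,0,0,0],[0,-0.05,-0.115,0,0,0,0],[0,-0.075,-0.17,0,0,0,0],[0,-0.11,-0.225,0,0,0,0],[0,-0.145,-0.275,0,0,0,0],[0,-0.18,-0.325,0,0,0,0],[0,-0.22,-0.375,0,0,0,0],[0,-0.26,-0.42,0,0,0,0]]
  ]
}}

```text
time: 20.67
tool_pos: [0.6429, 0.0725, 0.2869]
ee_rot: [-3.141, -0.001, 0.001]
wrist_force: [1.1, -1.9, 0.3]
width: 0.0002
```

```bash
python3 -c "
from st import *
st('14'); snap('wrist','14',robot)
"
```

```text
t 20.67 [0.6429 0.0725 0.2869] [-3.1414e+00 -6.0000e-04  7.0000e-04] [ 1.13 -1.88  0.32] 0.0002
z~peg 53 [0.65081536 0.0679883  0.13098825]
stick th 0.7708395584323717 0.12518122315982166
t 20.72 [0.6423 0.0734 0.2869] [-3.1403e+00  5.0000e-04  1.7000e-03] [-0.81  1.55 -0.09] 0.0006
```

View pics/wrist14.png

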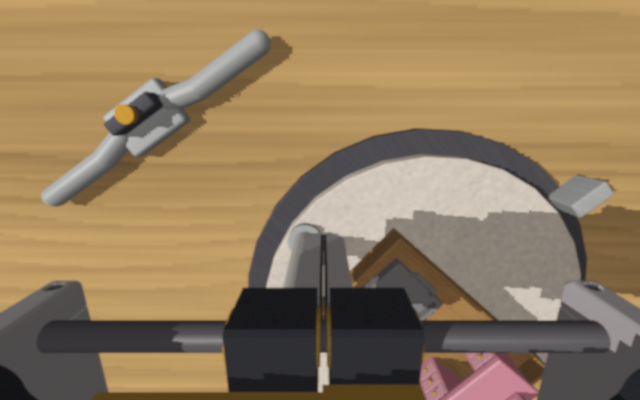

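View pics/c14.png

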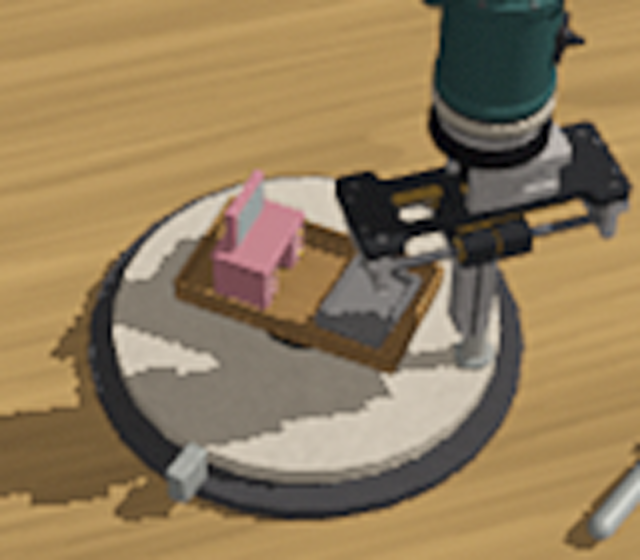

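The load is riding well: the vanity is upright, the tray in place, and the peg at (475,340) in the crop is still against the fingers. Continuing.

Call:
{"op": "move_arm", "data": {
  "increments": [
    [[0,-0.045,-0.045,0,0,0,0],[0,-0.09,-0.09,0,0,0,0],[0,-0.14,-0.13,0,0,0,0],[0,-0.19,-0.165,0,0,0,0],[0,-0.24,-0.2,0,0,0,0],[0,-0.295,-0.23,0,0,0,0],[0,-0.35,-0.26,0,0,0,0],[0,-0.405,-0.29,0,0,0,0]]
  ]
}}

```text
time: 21.43
tool_pos: [0.6021, 0.1012, 0.2868]
ee_rot: [3.141, -0.0, 0.001]
wrist_force: [1.4, -0.6, 0.1]
width: 0.0003
```

Call:
{"op": "move_arm", "data": {
  "increments": [
    [[0,-0.06,-0.02,0,0,0,0],[0,-0.12,-0.04,0,0,0,0],[0,-0.18,-0.06,0,0,0,0],[0,-0.24,-0.075,0,0,0,0],[0,-0.3,-0.085,0,0,0,0],[0,-0.365,-0.095,0,0,0,0],[0,-0.425,-0.1,0,0,0,0],[0,-0.49,-0.105,0,0,0,0]]
  ]
}}

```text
time: 22.1
tool_pos: [0.5531, 0.1113, 0.2868]
ee_rot: [3.141, -0.0, 0.001]
wrist_force: [1.8, -1.6, -0.4]
width: 0.0004
```

Call:
{"op": "move_arm", "data": {
  "increments": [
    [[0,-0.06,0.005,0,0,0,0],[0,-0.125,0.005,0,0,0,0],[0,-0.185,0.015,0,0,0,0],[0,-0.245,0.025,0,0,0,0],[0,-0.31,0.035,0,0,0,0],[0,-0.37,0.055,0,0,0,0],[0,-0.425,0.07,0,0,0,0],[0,-0.485,0.095,0,0,0,0]]
  ]
}}

```text
time: 22.77
tool_pos: [0.5048, 0.1016, 0.2868]
ee_rot: [3.141, -0.001, 0.001]
wrist_force: [2.5, -0.7, -0.5]
width: 0.0008
```

```bash
python3 -c "
from st import *
st('15'); snap('wrist','15',robot)
table(.5055,.1019,1.957,[[.05]*8]*8,8)
"
```

```text
t 22.77 [0.5048 0.1016 0.2868] [ 3.1413e+00 -7.0000e-04  7.0000e-04] [ 2.53 -0.67 -0.46] 0.0008
z~peg 72 [0.51051563 0.09146218 0.13274562]
stick th 1.970434714967037 0.12506770611668616
t 22.82 [0.5038 0.1014 0.2867] [3.1414e+00 1.5000e-03 5.0000e-04] [-0.63 -0.17 -1.08] 0.0004
2.357 [0.464  0.0744] [[[0, -0.06, 0.025, 0, 0, 0, 0], [0, -0.115, 0.05, 0, 0, 0, 0], [0, -0.17, 0.08, 0, 0, 0, 0], [0, -0.22, 0.115, 0, 0, 0, 0], [0, -0.275, 0.15, 0, 0, 0, 0], [0, -0.32, 0.19, 0, 0, 0, 0], [0, -0.37, 0.23, 0, 0, 0, 0], [0, -0.415, 0.275, 0, 0, 0, 0]]]
2.757 [0.4365 0.0329] [[[0, -0.045, 0.045, 0, 0, 0, 0], [0, -0.085, 0.09, 0, 0, 0, 0], [0, -0.12, 0.14, 0, 0, 0, 0], [0, -0.155, 0.19, 0, 0, 0, 0], [0, -0.19, 0.245, 0, 0, 0, 0], [0, -0.22, 0.3, 0, 0, 0, 0], [0, -0.25, 0.355, 0, 0, 0, 0], [0, -0.275, 0.415, 0, 0, 0, 0]]]
3.157 [ 0.4275 -0.0156] [[[0, -0.02, 0.055, 0, 0, 0, 0], [0, -0.04, 0.115, 0, 0, 0, 0], [0, -0.055, 0.175, 0, 0, 0, 0], [0, -0.07, 0.24, 0, 0, 0, 0], [0, -0.08, 0.3, 0, 0, 0, 0], [0, -0.085, 0.36, 0, 0, 0, 0], [0, -0.09, 0.425, 0, 0, 0, 0], [0, -0.09, 0.485, 0, 0, 0, 0]]]
3.55
[... 639 characters left out ...]
 0, 0], [0, 0.195, 0.155, 0, 0, 0, 0], [0, 0.25, 0.185, 0, 0, 0, 0], [0, 0.305, 0.215, 0, 0, 0, 0], [0, 0.36, 0.24, 0, 0, 0, 0], [0, 0.42, 0.265, 0, 0, 0, 0]]]
4.757 [ 0.558  -0.1386] [[[0, 0.06, 0.02, 0, 0, 0, 0], [0, 0.12, 0.035, 0, 0, 0, 0], [0, 0.18, 0.05, 0, 0, 0, 0], [0, 0.24, 0.06, 0, 0, 0, 0], [0, 0.305, 0.07, 0, 0, 0, 0], [0, 0.365, 0.075, 0, 0, 0, 0], [0, 0.43, 0.075, 0, 0, 0, 0], [0, 0.49, 0.075, 0, 0, 0, 0]]]
5.157 [ 0.6065 -0.1266] [[[0, 0.065, -0.005, 0, 0, 0, 0], [0, 0.125, -0.01, 0, 0, 0, 0], [0, 0.185, -0.02, 0, 0, 0, 0], [0, 0.25, -0.035, 0, 0, 0, 0], [0, 0.31, -0.05, 0, 0, 0, 0], [0, 0.365, -0.07, 0, 0, 0, 0], [0, 0.425, -0.095, 0, 0, 0, 0], [0, 0.485, -0.12, 0, 0, 0, 0]]]
```

View pics/wrist15.png

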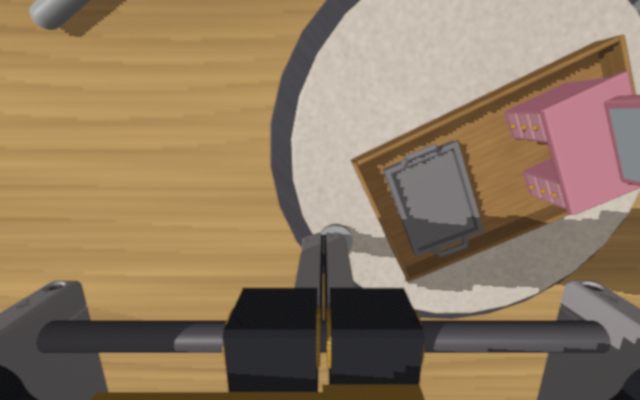

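View pics/c15.png

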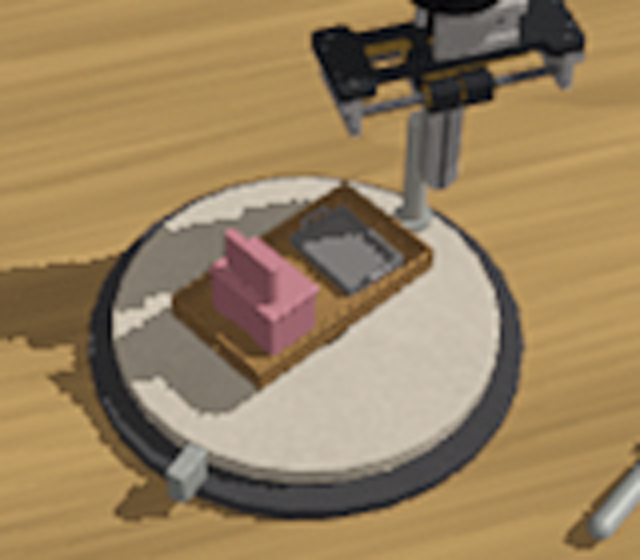

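The load is still level and in contact, with the peg at (413,170) in the crop. Continuing.

Call:
{"op": "move_arm", "data": {
  "increments": [
    [[0,-0.06,0.025,0,0,0,0],[0,-0.115,0.05,0,0,0,0],[0,-0.17,0.08,0,0,0,0],[0,-0.22,0.115,0,0,0,0],[0,-0.275,0.15,0,0,0,0],[0,-0.32,0.19,0,0,0,0],[0,-0.37,0.23,0,0,0,0],[0,-0.415,0.275,0,0,0,0]]
  ]
}}

```text
time: 23.53
tool_pos: [0.463, 0.0741, 0.2867]
ee_rot: [-3.141, 0.001, 0.001]
wrist_force: [1.4, 0.2, 0.2]
width: 0.0005
```

Call:
{"op": "move_arm", "data": {
  "increments": [
    [[0,-0.045,0.045,0,0,0,0],[0,-0.085,0.09,0,0,0,0],[0,-0.12,0.14,0,0,0,0],[0,-0.155,0.19,0,0,0,0],[0,-0.19,0.245,0,0,0,0],[0,-0.22,0.3,0,0,0,0],[0,-0.25,0.355,0,0,0,0],[0,-0.275,0.415,0,0,0,0]]
  ]
}}

```text
time: 24.2
tool_pos: [0.4359, 0.0323, 0.2867]
ee_rot: [-3.141, 0.0, 0.001]
wrist_force: [0.1, 0.5, 0.5]
width: 0.0004
```

Call:
{"op": "move_arm", "data": {
  "increments": [
    [[0,-0.02,0.055,0,0,0,0],[0,-0.04,0.115,0,0,0,0],[0,-0.055,0.175,0,0,0,0],[0,-0.07,0.24,0,0,0,0],[0,-0.08,0.3,0,0,0,0],[0,-0.085,0.36,0,0,0,0],[0,-0.09,0.425,0,0,0,0],[0,-0.09,0.485,0,0,0,0]]
  ]
}}

```text
time: 24.87
tool_pos: [0.4273, -0.0164, 0.2868]
ee_rot: [3.142, 0.0, 0.001]
wrist_force: [-0.1, 1.2, -0.7]
width: 0.0005
```

```bash
python3 -c "
from st import *
st('16'); p,d,c=snap('wrist','16',robot)
P=back(c,d)
R=P[(abs(P[...,2]-.074)<.0025)];R=R[np.hypot(R[:,0]-.5525,R[:,1]+.0138)<.105];print('rim',cv2.minAreaRect(R[:,:2].astype(np.float32)*1000))
"
```

```text
t 24.87 [ 0.4273 -0.0164  0.2868] [3.1415e+00 0.0000e+00 6.0000e-04] [-0.09  1.22 -0.75] 0.0005
z~peg 81 [ 0.43537477 -0.02950434  0.13441481]
stick th -3.1151099243870566 0.1252535547601807
t 24.92 [ 0.4273 -0.0171  0.2868] [ 3.1402e+00  2.0000e-04 -2.0000e-04] [ 0.64 -0.84  0.04] 0.0002
rim ((518.8782348632812, -20.141578674316406), (106.87471008300781, 95.46540069580078), 5.00806999206543)
```

View pics/wrist16.png

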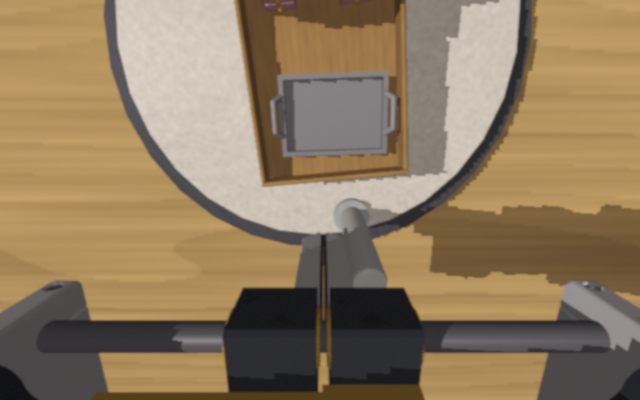

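Call:
{"op": "move_arm", "data": {
  "increments": [
    [[0,0.005,0.065,0,0,0,0],[0,0.01,0.125,0,0,0,0],[0,0.015,0.19,0,0,0,0],[0,0.03,0.25,0,0,0,0],[0,0.045,0.31,0,0,0,0],[0,0.06,0.37,0,0,0,0],[0,0.085,0.43,0,0,0,0],[0,0.105,0.485,0,0,0,0]]
  ]
}}

```text
time: 25.63
tool_pos: [0.438, -0.0649, 0.2868]
ee_rot: [3.142, 0.0, 0.0]
wrist_force: [0.5, 1.3, -0.0]
width: 0.0005
```

Call:
{"op": "move_arm", "data": {
  "increments": [
    [[0,0.03,0.06,0,0,0,0],[0,0.055,0.115,0,0,0,0],[0,0.09,0.165,0,0,0,0],[0,0.125,0.22,0,0,0,0],[0,0.16,0.27,0,0,0,0],[0,0.2,0.315,0,0,0,0],[0,0.245,0.365,0,0,0,0],[0,0.29,0.405,0,0,0,0]]
  ]
}}

```text
time: 26.3
tool_pos: [0.4672, -0.1053, 0.2867]
ee_rot: [3.141, 0.001, 0.0]
wrist_force: [-1.2, 0.9, 0.1]
width: 0.0001
```

Call:
{"op": "move_arm", "data": {
  "increments": [
    [[0,0.045,0.045,0,0,0,0],[0,0.095,0.085,0,0,0,0],[0,0.145,0.12,0,0,0,0],[0,0.195,0.155,0,0,0,0],[0,0.25,0.185,0,0,0,0],[0,0.305,0.215,0,0,0,0],[0,0.36,0.24,0,0,0,0],[0,0.42,0.265,0,0,0,0]]
  ]
}}

```text
time: 26.97
tool_pos: [0.5094, -0.1314, 0.2868]
ee_rot: [3.142, 0.0, 0.001]
wrist_force: [-2.0, 0.6, 0.3]
width: 0.0005
```

Call:
{"op": "move_arm", "data": {
  "increments": [
    [[0,0.06,0.02,0,0,0,0],[0,0.12,0.035,0,0,0,0],[0,0.18,0.05,0,0,0,0],[0,0.24,0.06,0,0,0,0],[0,0.305,0.07,0,0,0,0],[0,0.365,0.075,0,0,0,0],[0,0.43,0.075,0,0,0,0],[0,0.49,0.075,0,0,0,0]]
  ]
}}

```text
time: 27.63
tool_pos: [0.5585, -0.1386, 0.2867]
ee_rot: [-3.142, 0.0, 0.001]
wrist_force: [-1.4, 0.7, -1.1]
width: 0.0005
```

```bash
python3 -c "
from st import *
p,d,c=snap('wrist','17',robot)
P=back(c,d)
R=P[(abs(P[...,2]-.074)<.0025)];R=R[np.hypot(R[:,0]-.5525,R[:,1]+.0138)<.105];print('rim',cv2.minAreaRect(R[:,:2].astype(np.float32)*1000))
table(.558,-.1386,4.757,[[.05]*3+[.04]*3+[.03,.03],[.02]*5],2)
"
```

```text
t 27.63 [ 0.5585 -0.1386  0.2867] [-3.1415e+00  2.0000e-04  8.0000e-04] [-1.38  0.73 -1.09] 0.0005
rim ((554.8533935546875, -14.528152465820312), (95.48912811279297, 171.09152221679688), 4.527101516723633)
5.087 [ 0.598  -0.1301] [[[0, 0.065, -0.005, 0, 0, 0, 0], [0, 0.125, -0.01, 0, 0, 0, 0], [0, 0.185, -0.02, 0, 0, 0, 0], [0, 0.235, -0.03, 0, 0, 0, 0], [0, 0.285, -0.045, 0, 0, 0, 0], [0, 0.33, -0.06, 0, 0, 0, 0], [0, 0.365, -0.07, 0, 0, 0, 0], [0, 0.4, -0.085, 0, 0, 0, 0]]]
5.187 [ 0.6095 -0.1251] [[[0, 0.025, -0.01, 0, 0, 0, 0], [0, 0.05, -0.02, 0, 0, 0, 0], [0, 0.07, -0.03, 0, 0, 0, 0], [0, 0.095, -0.04, 0, 0, 0, 0], [0, 0.115, -0.05, 0, 0, 0, 0]]]
```

View pics/wrist17.png

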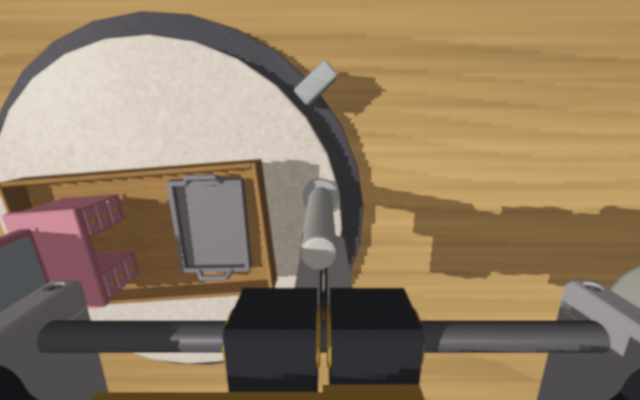

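The crate is still centred at (0.555, −0.0145). About 0.54 rad remain, so I'll approach more slowly.

Call:
{"op": "move_arm", "data": {
  "increments": [
    [[0,0.065,-0.005,0,0,0,0],[0,0.125,-0.01,0,0,0,0],[0,0.185,-0.02,0,0,0,0],[0,0.235,-0.03,0,0,0,0],[0,0.285,-0.045,0,0,0,0],[0,0.33,-0.06,0,0,0,0],[0,0.365,-0.07,0,0,0,0],[0,0.4,-0.085,0,0,0,0]]
  ]
}}

```text
time: 28.35
tool_pos: [0.5982, -0.1299, 0.2866]
ee_rot: [-3.141, 0.001, 0.001]
wrist_force: [-1.1, 1.2, 0.3]
width: 0.0003
```

Call:
{"op": "move_arm", "data": {
  "increments": [
    [[0,0.025,-0.01,0,0,0,0],[0,0.05,-0.02,0,0,0,0],[0,0.07,-0.03,0,0,0,0],[0,0.095,-0.04,0,0,0,0],[0,0.115,-0.05,0,0,0,0],[0,0.115,-0.05,0,0,0,0]]
  ]
}}

```text
time: 28.85
tool_pos: [0.6097, -0.125, 0.2867]
ee_rot: [3.141, -0.001, 0.001]
wrist_force: [-1.2, 1.3, 0.3]
width: 0.0004
```

```bash
cat > al.py <<'E'
from st import *
def al(tag):
    p,d,c=snap('wrist',tag,robot);P=back(c,d)
    R=P[(abs(P[...,2]-.074)<.0025)];R=R[np.hypot(R[:,0]-.5525,R[:,1]+.0138)<.105];print('rim',cv2.minAreaRect(R[:,:2].astype(np.float32)*1000))
    for nm,z,r0 in [("peg",.138,.125),("ptr",.042,.161)]:
        S=P[abs(P[...,2]-z)<.0025];S=S[(S[:,0]>.56)&(S[:,1]<-.06)];r=np.hypot(S[:,0]-H[0],S[:,1]-H[1]);S=S[abs(r-r0)<.022]
        if len(S)>5:
            (x,y),wh,a=cv2.minAreaRect(S[:,:2].astype(np.float32)); print(nm,len(S),round(x,4),round(y,4),wh,a)
            for h in (H,np.array([.5550,-.0149])): print("   ang",np.arctan2(y-h[1],x-h[0]).round(4),np.hypot(x-h[0],y-h[1]).round(4))
    cv2.imwrite(f"pics/w{tag}.png",p[:,:,::-1])
E
python3 -c "
from al import *
al('18')"
```

```text
t 28.85 [ 0.6097 -0.125   0.2867] [ 3.1412e+00 -6.0000e-04  8.0000e-04] [-1.16  1.28  0.3 ] 0.0004
rim ((558.0552978515625, -18.167404174804688), (94.92796325683594, 159.43475341796875), 30.497806549072266)
peg 1233 0.6227 -0.1195 (0.03390754759311676, 0.017137525603175163) 49.820926666259766
   ang -0.9844 0.1268
   ang -0.9963 0.1246
ptr 753 0.6593 -0.1333 (0.013911232352256775, 0.030035922303795815) 42.260189056396484
   ang -0.8417 0.1603
   ang -0.8489 0.1578
```

View pics/wrist18.png

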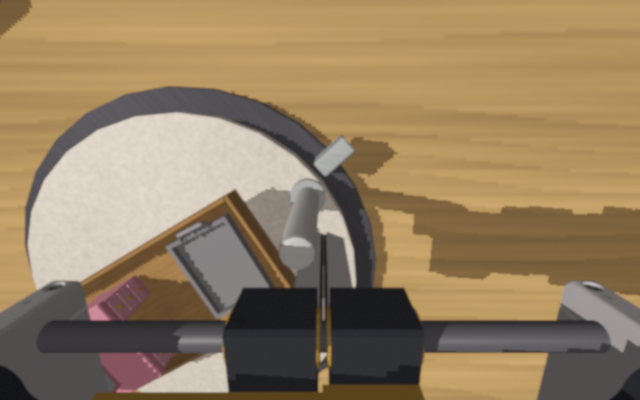

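```bash
python3 - <<'E'
from h import *
c=load('wrist18');p=np.load("pics/wrist18p.npy");d=np.load("pics/wrist18d.npy");P=back(c,d)
m=(abs(P[...,2]-.138)<.002);m[:,318:]=0;m[:,:270]=0;m[:230]=0;m[285:]=0
n,l,s,ct=cv2.connectedComponentsWithStats(m.astype(np.uint8));print(s,ct)
k=1+np.argmax(s[1:,4]);S=P[l==k];(x,y),wh,a=cv2.minAreaRect(S[:,:2].astype(np.float32));print(x,y,wh)
for h in ([.5525,-.0138],[.553,-.0143],[.555,-.0149]): print(np.arctan2(y-h[1],x-h[0])-np.arctan2(-.1331-h[1],.6591-h[0]),np.hypot(x-h[0],y-h[1]))
E
python3 -c "
from circ import *
table(.6095,-.1251,5.187,[[.015,.015,.015,.015,.01,0,0]],1)"
```

```text
[[     0      0    640    400 254990]
 [   279    235     39     41   1009]
 [   304    235      1      1      1]] [[319.5855563  199.2854661 ]
 [297.89395441 253.68087215]
 [304.         235.        ]]
0.6268900632858276 -0.11300028860569 (0.019426532089710236, 0.016976505517959595)
-0.08580211362427415 0.12399426912209141
-0.08636436827471428 0.12329431626490372
-0.08963888730569225 0.12162174075287678
5.257 [ 0.6175 -0.1206] [[[0, 0.02, -0.01, 0, 0, 0, 0], [0, 0.035, -0.02, 0, 0, 0, 0], [0, 0.05, -0.03, 0, 0, 0, 0], [0, 0.065, -0.035, 0, 0, 0, 0], [0, 0.08, -0.045, 0, 0, 0, 0], [0, 0.08, -0.045, 0, 0, 0, 0], [0, 0.08, -0.045, 0, 0, 0, 0]]]
```

Two estimates agree at about −0.087 rad (peg top and crate angle). I'll push 0.07 first, then back off and measure with the view clear.

Call:
{"op": "move_arm", "data": {
  "increments": [
    [[0,0.02,-0.01,0,0,0,0],[0,0.035,-0.02,0,0,0,0],[0,0.05,-0.03,0,0,0,0],[0,0.065,-0.035,0,0,0,0],[0,0.08,-0.045,0,0,0,0],[0,0.08,-0.045,0,0,0,0],[0,0.08,-0.045,0,0,0,0]]
  ]
}}

```text
time: 29.48
tool_pos: [0.6177, -0.1207, 0.2869]
ee_rot: [3.141, -0.001, 0.001]
wrist_force: [-1.1, 0.5, -0.4]
width: 0.0006
```

Call:
{"op": "move_arm", "data": {
  "increments": [
    [[0,-0.1,0.05,0,0,0,0],[0,-0.2,0.1,0,0,0,0],[0,-0.35,0.15,0,0,0,0],[0,-0.5,0.2,0,0,0,0],[0,-0.5,0.2,0,0,0,0],[0,-0.5,0.2,0,0,0,0]]
  ]
}}

```text
time: 29.98
tool_pos: [0.5666, -0.1414, 0.2874]
ee_rot: [3.141, -0.001, -0.001]
wrist_force: [-0.8, 0.3, 1.0]
width: 0.0002
```

```bash
cat > al2.py <<'E'
from al import *
def al2(tag):
    p,d,c=snap('wrist',tag,robot);P=back(c,d)
    out={}
    for nm,z,r0 in [("peg",.138,.125),("ptr",.042,.161)]:
        r=np.hypot(P[...,0]-H[0],P[...,1]-H[1]);a=np.arctan2(P[...,1]-H[1],P[...,0]-H[0])
        m=(abs(P[...,2]-z)<.0025)&(abs(r-r0)<.022)&(abs(a+.84)<.3)
        n,l,s,ct=cv2.connectedComponentsWithStats(m.astype(np.uint8));k=1+np.argmax(s[1:,4]);S=P[l==k]
        q,wh,an=cv2.minAreaRect(S[:,:2].astype(np.float32));print(nm,s[k],np.round(q,4),np.round(wh,4),an);out[nm]=np.array(q)
    for h in (H,[.553,-.0143],[.555,-.0149]):
        f=lambda v:np.arctan2(v[1]-h[1],v[0]-h[0]);print(h,"wheel",round(f(out['peg'])-f(out['ptr']),4),np.hypot(*(out['peg']-h)).round(4),np.hypot(*(out['ptr']-h)).round(4))
    # line of pointer long axis (-0.8437): lateral offset of peg from it
    R=P[(abs(P[...,2]-.074)<.0025)];R=R[np.hypot(R[:,0]-.5525,R[:,1]+.0138)<.105];q=cv2.minAreaRect(R[:,:2].astype(np.float32)*1000);print('rim',q,"wheel by crate",-.604+np.radians(q[2]-1.05))
E
python3 -c "
from al2 import *
al2('19')"
```

```text
t 29.98 [ 0.5666 -0.1414  0.2874] [ 3.141e+00 -1.500e-03 -1.000e-03] [-0.77  0.32  1.  ] 0.0002
peg [ 221  121   41   42 1292] [ 0.6355 -0.1068] [0.0168 0.0171] 86.01012420654297
ptr [291  74  42  43 862] [ 0.6593 -0.1335] [0.0136 0.0299] 43.13372802734375
[ 0.5525 -0.0138] wheel 0.0003 0.1246 0.1604
[0.553, -0.0143] wheel 0.0002 0.1239 0.1597
[0.555, -0.0149] wheel -0.0018 0.1221 0.1579
rim ((554.9502563476562, -12.831268310546875), (95.2541732788086, 171.23196411132812), 35.11983108520508) wheel by crate -0.009369271964858594
```

View pics/wrist19.png

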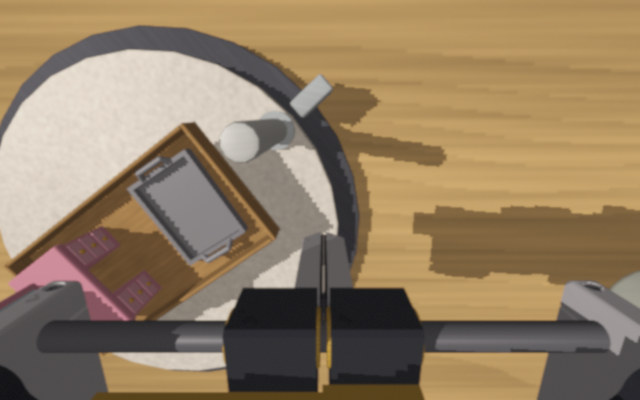

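The peg is in line with the pointer (wheel ≈ 0.000 ± 0.01). I'll move out and up, clear of everything, for a final check.

Call:
{"op": "move_arm", "data": {
  "increments": [
    [[0,-0.05,0.05,-0.1,0,0,0],[0,-0.1,0.05,-0.3,0,0,0],[0,-0.1,0.05,-0.55,0,0,0],[0,-0.1,0.05,-0.8,0,0,0],[0,-0.1,0.05,-1,0,0,0],[0,-0.1,0.05,-1,0,0,0]]
  ]
}}

```text
time: 30.53
tool_pos: [0.5581, -0.146, 0.3935]
ee_rot: [3.137, -0.011, 0.001]
wrist_force: [0.8, -0.5, 1.1]
width: 0.0011
```

Call:
{"op": "move_arm", "data": {
  "increments": [
    [[0,-0.15,0,-0.05,0,0,0],[0,-0.35,0,-0.1,0,0,0],[0,-0.5,0,-0.2,0,0,0],[0,-0.6,0,-0.3,0,0,0],[0,-0.6,0,-0.3,0,0,0],[0,-0.6,0,-0.3,0,0,0],[0,-0.6,0,-0.3,0,0,0]]
  ]
}}

```text
time: 31.12
tool_pos: [0.4978, -0.1457, 0.4162]
ee_rot: [-3.141, 0.0, 0.001]
wrist_force: [-0.3, 0.6, -0.2]
width: 0.0004
```

```bash
python3 -c "
from al2 import *
al2('20')
st('20')"
```

```text
t 31.12 [ 0.4978 -0.1457  0.4162] [-3.1414e+00  0.0000e+00  8.0000e-04] [-0.31  0.56 -0.24] 0.0004
peg [262  24  22  25 431] [ 0.6349 -0.1068] [0.0162 0.0168] 87.53315734863281
ptr [298  18  28  30 412] [ 0.6592 -0.1336] [0.014  0.0299] 42.827735900878906
[ 0.5525 -0.0138] wheel -0.0026 0.1243 0.1604
[0.553, -0.0143] wheel -0.0027 0.1235 0.1597
[0.555, -0.0149] wheel -0.0048 0.1218 0.158
rim ((554.9864501953125, -12.860000610351562), (95.36727142333984, 170.2420654296875), 35.06282424926758) wheel by crate -0.010364228948112175
t 31.17 [ 0.4979 -0.1457  0.4159] [-3.1412e+00  9.0000e-04  9.0000e-04] [-0.44  0.22  0.65] 0.0005
z~peg 49 [ 0.64076304 -0.10705603  0.13533689]
stick th -1.963016766662054 0.14274054372894168
```

View pics/wrist20.png

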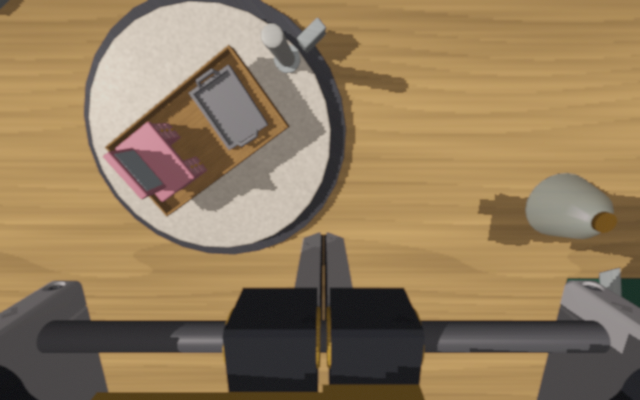

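View pics/scene20.png

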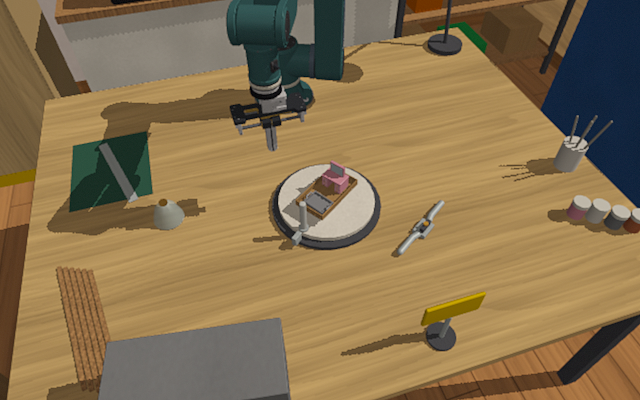

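The wrist view shows the vanity (150,160) upright and the tray (230,105) in its end. The peg (280,45) is lined up with the pointer, and the crate rim measures level. Handing in.

```bash
python3 -c "
from bench import robot
print(robot.close_job(), robot.get_obs()['time'])"
```

```text
the job is handed in; nothing more can be done
the job is handed in; nothing more can be done
```

The vanity is standing upright in the empty half of the crate, and the turntable has gone round once and stopped with its peg in line with the pointer. The job is handed in; the last clock reading was about 31 s, against the 72 s limit.

- **Vanity:** I gripped it by the mirror panel and lowered it with about 2 N of contact. It stood about 40 mm from the crate's centre, 1 mm or less from the planned spot, and the crate had not moved when I let go.
- **Turning:** I pushed the peg anticlockwise with the closed fingers at about 0.6 rad/s. It passed the pointer, went once round and stopped at the pointer the second time.
- **Line-up:** After backing off, the peg's position gave −0.003 rad from the pointer. The crate's own angle gave −0.010 rad, so the two disagree slightly but both are within about 0.6°.
- **Crate:** The rim was at its proper height over its whole outline, so the crate was level. Its measured centre was about 2 mm from where it started, which is within the calibration error.
- **Tray and bystanders:** The tray is still in its end. The arm never went near the lampshade or the spokeshave, and both look unmoved in the pictures.

No check failed.

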